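# Draw the guide rod from its storage tube and lay it in the cradle

## Robot

A 7-joint arm with a two-finger parallel gripper is mounted at the origin on a cart in front of the work surface, level with it; the furniture and walls round the work are solid. World frame = base frame: x ahead of the robot, y to its left, z up, the work surface at z = 0. Lengths are in m, angles in rad, forces in N, time in s.
With the tool pointing down it reaches from about 0.425 to 0.875 m from the base axis. Payload 8.4 kg.
Tool frame: the origin (TCP) lies on the centre line of the jaws, within the pads' length; the fingertips stand 22 mm ahead of it and the grasp point (between the pads) lies 3 mm ahead of it (robot.tips_ahead is the distance from the TCP to the fingertips, in m); y points along the fingers, x is the direction in which the jaws open and shut, and the axes are right-handed (so a half turn about y gives the same grasp; the last joint's range is limited). The gripper opens to 85 mm and grips with 20 to 120 N. Pads are 22 mm wide; open, the fingers measure 114 mm over their backs; the gripper's body (76 mm by 85 mm) begins 54 mm behind the grasp point. The pads swing forward as they close: fully open they stand 13 mm farther back than shut.
Start: joints at [-0.099, 0.333, 0.04, 1.465, -0.013, 1.343, -0.059], TCP at [0.65, -0, 0.253] pointing down, gripper open.
Joint ranges: [-2.58, 2.58], [-0.38, 2.09], [-1.3, 1.39], [0.25, 2.4], [-1.5, 4.64], [0.08, 2.09], [-2.65, 2.65]. Speed limits (rad/s): [2.22, 2.22, 2.79, 2.79, 3.14, 3.14, 3.14].

## Interface

Orientations are given as a unit quaternion [w, x, y, z].
In Python, from cell import robot gives the robot as it stands.
- The arm moves only by the tool servo_tool, never from a script. Its argument "commands" is a list of rows, each a list of 5 numbers: the opening, from 0 (shut) to 1 (fully open), then the shift along the tool's x, y, z in cm, then the turn about the tool's y in rad. A call has 1 to 8 rows; each row is the pose to reach, as a shift and turn from the pose commanded when the call began, along the tool's axes at that moment; what a row does not reach only later rows make up. A row lasts 1/10 s, in which the tool goes at most 50 mm and 8.59 degrees, less where a joint would pass 70% of its speed; a pose out of reach is approached as far as the arm can. A call with a gripper value outside its range is refused whole. The fingers move at their own pace and stop on an object; the grip force is fixed at half the most. Time passes only in rows, so rows that repeat a pose let the fingers close. It gives the time, the measured TCP pose, the force and the opening at its end, in the units of the state.
- robot.get_obs(): the state, without advancing time (a new reading comes with each control period).
- robot.capture(name): name is "scene" or "side" or "wrist"; returns the picture (480x640x3 uint8, red, green, blue); there is no depth.
- robot.calibration(name): a dict with "intrinsics" (3x3 intrinsics, pixels), "dist_coeffs" ([k1, k2, p1, p2, k3] as OpenCV has them; the pictures are not rectified), "origin" and "attitude" of the camera in the world. Camera axes: x right, y up, looking along -z (the intrinsics and any distortion apply to the point x, -y, -z); pixel columns grow to the right and rows downward; lengths in m; the calibration is good to about 2 mm. A picture is of the moment at which its call begins: read the wrist's pose just before it. calibration takes no time and is no camera call; for the wrist camera it gives the pose at the moment of the call.
- robot.close_job(): hands the job in, once; it reports no verdict.
The state is a dict: "clock": time; "q": joint angles; "dq": joint speeds; "joint_torque": joint torques, N m; "eef_pos": TCP position; "tcp_rot": TCP orientation; "wrist_force": force on the tool from outside, world axes, zero at the start; "ft_torque": the same for the moment, N m; "gripper_width": opening from 0.0 (shut) to 1.0 (fully open).
Only numpy, scipy, OpenCV 4.12 (cv2) and the standard library are available. Lean on these libraries where they do the work, as an engineer would, in place of code of your own. Each camera call takes 0.05 s, during which the arm holds its last target.

## Task

A steel guide rod is stored in the horizontal tube under the grey driver unit. Draw it out through the rest yoke, changing grip along its length because the hand cannot pass the yoke, until it is clear of the tube; then lift it out of the yoke and lay it down gently, not dropped, fully seated and level in the pocket of the grey cradle, and leave it there. Do not push the loose riser block, lens box or small carton about.

Things in the scene. Friction and masses are not known exactly. Their poses are not given: they have to be found in the camera images.
- rod: loose ground steel guide rod, round, 16 mm in diameter, 180 mm long, about 0.25 kg (varies). Origin at its centre; own y axis along its length (it may roll about it). At the start it lies in the tube along the station's y axis with 45 to 59 mm of its front end showing; it slides freely and sags a little when let go.
- station: fixed rod station: steel tube under a grey driver unit, and a rest yoke. Origin on the desk under the tube's mouth; own +y = the way the rod is drawn, z up. Tube: y -145 to 0 mm, axis z = 62, bore 18.5, outside 27 mm; the rod's axis lies at z = 60.7 mm. Between mouth and yoke only a spine 40 mm wide and 8 mm high lies under the rod.
- tube_mouth (a point): centre of the tube's open end, on the tube's axis, 62 mm above the desk; axes as the station's
- unit_edge (a point): middle of the lower front edge of the driver unit, 20 mm past the mouth (y = 20) and 112 mm above the desk. The unit (100 mm wide, y -150 to 20, z 112 to 210 mm) overhangs the mouth, so a hand pointing straight down cannot take the short end that shows at first: lean it 30 to 40 degrees from vertical, away from the tube (toward +y).
- yoke (a point): middle of the yoke's slot, at the height of the tube's axis (z = 62 mm). The yoke is a dark upright plate, y 125 to 137 mm from the mouth, 70 mm wide; slot open at the top, 26 mm wide, floor at z = 49.5 mm with a lead-in ramp (from y = 111 mm), posts up to z = 72 mm. The rod slides through the slot; fingers holding it do not fit and must stop before the yoke.
- cradle: fixed cradle: base plate 230 x 64 x 8 mm with a grey nest at each end (x 54 to 104 mm either side of the centre), open between them for the fingers. Origin on the desk under its centre; own x = its long axis, z up. The nests form one pocket 188 x 20 mm, floor z = 30 mm, side walls up to 40 mm, end walls up to 43 mm.
- pocket (a point): centre of a rod seated in the cradle: on the cradle's middle, 38 mm above the desk; the rod lies along the cradle's x axis, either way round
- riser: loose black riser block, 50 x 50 x 26 mm, bystander; origin at the centre of its underside
- lens_box: loose flat white lens box, 47 x 45 x 19 mm, bystander; origin at the centre of its underside
- small_carton: loose small carton standing upright, 36 x 36 x 58 mm, bystander; origin at the centre of its underside

How it is judged:
By the outcome, as a careful person would: the job done as asked, in the order asked, and still so for the second after the job is handed in, with the robot touching nothing.
It also fails if it takes over 45 s, if anything falls off the work surface, if the arm or the gripper's body presses on something with over 40 N, if the wrist force passes 120 N, or if a joint passes its speed limit or range.

## Working session

There is one attempt and no reset: what is moved stays moved. The work goes in short steps, Python scripts to look and compute and a tool call to move; the robot and the scene stay as the last step left them, time stands still between calls to the robot, and variables do not carry over. Pictures are saved under pics/ and viewed, and the job is handed in when it is done.

Besides the shell and the picture viewer there is one more tool, called after ">>>" by a JSON object that holds its "method" and its "body", one argument or row to a line. servo_tool: Moves the arm, as the interface text tells. Its arguments: {"type":"object","properties":{"commands":{"type":"array","items":{"type":"array","items":{"type":"number"}}}},"required":["commands"]}

```bash
ls; mkdir -p pics; python3 - <<'E'
from cell import robot
import cv2, json
o=robot.get_obs(); print({k:o[k] for k in ('clock','q','eef_pos','tcp_rot','wrist_force','gripper_width')}, robot.tips_ahead)
for n in ("scene","side","wrist"):
    c=robot.calibration(n); print(n,c)
    cv2.imwrite(f"pics/{n}0.png",robot.capture(n)[:,:,::-1])
E
```

```text
pics
{'clock': 0.0, 'q': array([-0.09922743,  0.33390738,  0.03989436,  1.46628695, -0.01340964,
        1.34328672, -0.05848322]), 'eef_pos': array([ 6.49576809e-01, -1.81590149e-05,  2.52416120e-01]), 'tcp_rot': array([-7.07068571e-01,  7.07144526e-01, -5.70420916e-04, -5.74077884e-04]), 'wrist_force': array([ 0.59533475, -0.14187962,  0.71508301]), 'gripper_width': 0.9980153500375756} 0.022
scene {'intrinsics': array([[466.76421719,   0.        , 322.56392001],
       [  0.        , 466.76421719, 240.52909894],
       [  0.        ,   0.        ,   1.        ]]), 'dist_coeffs': array([-0.08955386,  0.        ,  0.        ,  0.        ,  0.        ]), 'origin': array([0.63961557, 0.77074436, 0.65452535]), 'attitude': array([0.07042769, 0.02655558, 0.41369284, 0.90729983])}
side {'intrinsics': array([[559.62920104,   0.        , 314.15842693],
       [  0.        , 559.62920104, 253.59649479],
       [  0.        ,   0.        ,   1.        ]]), 'dist_coeffs': array([0.00439313, 0.        , 0.        , 0.        , 0.        ]), 'origin': array([0.1670837 , 0.74581252, 0.51542835]), 'attitude': array([-0.26026854, -0.15198703,  0.47197888,  0.82849029])}
wrist {'intrinsics': array([[354.53225617,   0.        , 325.66926341],
       [  0.        , 354.53225617, 239.66490379],
       [  0.        ,   0.        ,   1.        ]]), 'dist_coeffs': array([0.0109053, 0.       , 0.       , 0.       , 0.       ]), 'origin': array([0.65012621, 0.07570531, 0.3734433 ]), 'attitude': array([ 9.88799079e-01, -1.49247028e-01,  1.17649604e-03,  5.67604941e-04])}
```

View pics/scene0.png

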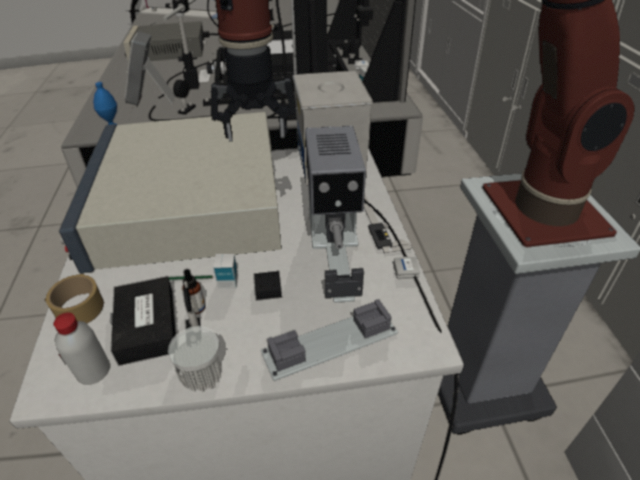

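View pics/side0.png

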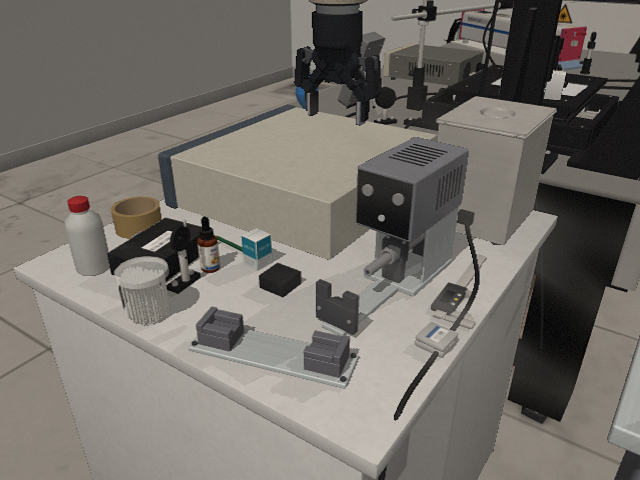

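View pics/wrist0.png

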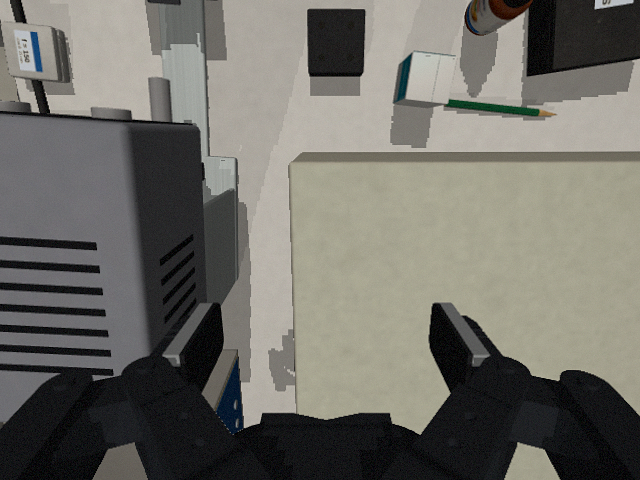

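The scene shows the station at x≈0.55 with the rod pointing toward the scene camera (rod end near (335,225) in scene, (370,270) in side). The cradle is nearer the camera and the riser, boxes lie around it. I'll enlarge these areas to measure them.

```bash
cat > h.py <<'E'
import numpy as np, cv2
from scipy.spatial.transform import Rotation as R
def rot(q): return R.from_quat([q[1],q[2],q[3],q[0]]).as_matrix()
def proj(c,P):
    P=np.atleast_2d(P).astype(float)
    A=rot(c["attitude"]); pc=(P-c["origin"])@A
    pc=pc*[1,-1,-1]
    return cv2.projectPoints(pc.reshape(-1,1,3),np.zeros(3),np.zeros(3),c["intrinsics"],c["dist_coeffs"])[0].reshape(-1,2)
def ray(c,uv):
    u=cv2.undistortPoints(np.array(uv,float).reshape(-1,1,2),c["intrinsics"],c["dist_coeffs"]).reshape(-1,2)
    d=np.c_[u[:,0],-u[:,1],-np.ones(len(u))]@rot(c["attitude"]).T
    return d/np.linalg.norm(d,axis=1)[:,None]
def onz(c,uv,z):
    d=ray(c,uv); o=np.array(c["origin"])
    return o+d*((z-o[2])/d[:,2])[:,None]
def crop(src,dst,x0,y0,w,h,s):
    im=cv2.imread(src)[y0:y0+h,x0:x0+w]
    im=cv2.resize(im,None,fx=s,fy=s,interpolation=cv2.INTER_CUBIC)
    st=20
    for x in range((x0+st-1)//st*st,x0+w,st):
        cv2.line(im,((x-x0)*s,0),((x-x0)*s,8),(0,0,255),1); cv2.putText(im,str(x),((x-x0)*s+2,18),0,.4,(0,0,255),1)
    for y in range((y0+st-1)//st*st,y0+h,st):
        cv2.line(im,(0,(y-y0)*s),(8,(y-y0)*s),(0,0,255),1); cv2.putText(im,str(y),(10,(y-y0)*s+4),0,.4,(0,0,255),1)
    cv2.imwrite(dst,im)
E
python3 - <<'E'
from h import *
crop("pics/scene0.png","pics/s0a.png",250,120,160,120,5)
crop("pics/scene0.png","pics/s0b.png",255,250,160,120,5)
crop("pics/side0.png","pics/d0a.png",310,180,160,120,5)
crop("pics/side0.png","pics/d0b.png",185,280,180,110,4)
E
```

```text
(no output)
```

View pics/s0a.png

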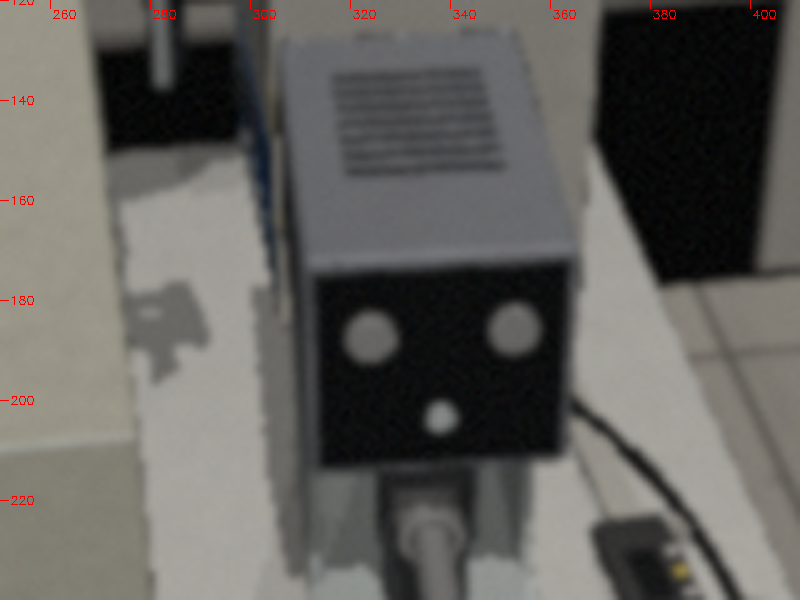

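View pics/s0b.png

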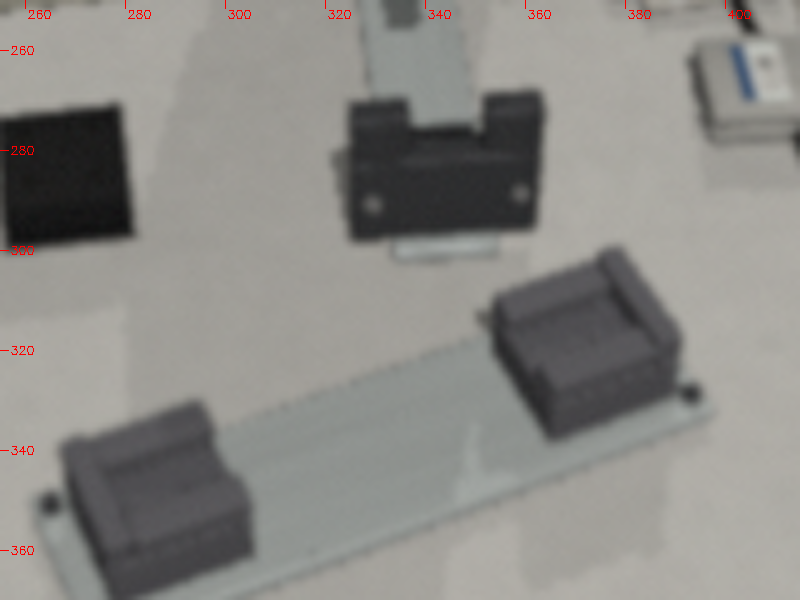

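View pics/d0a.png

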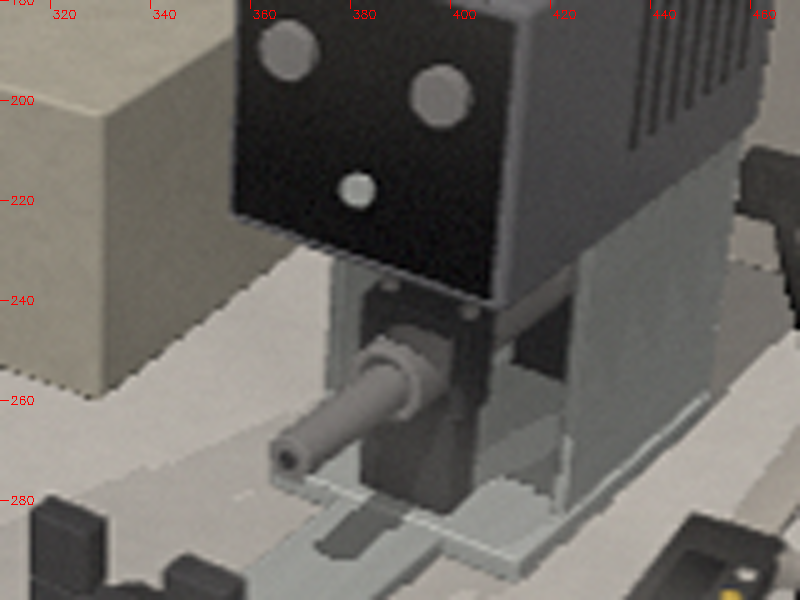

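View pics/d0b.png

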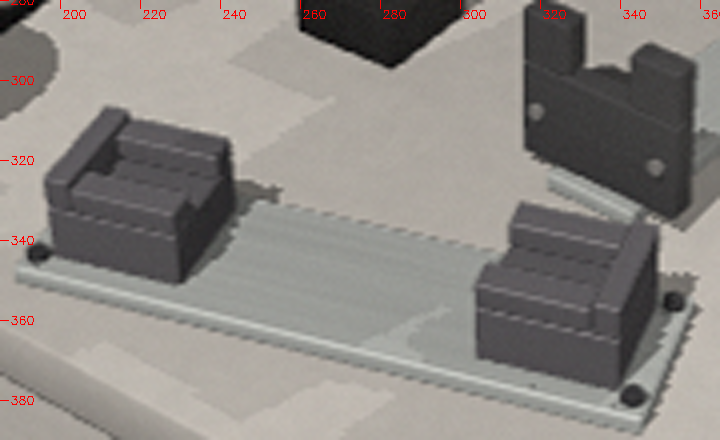

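```bash
cat >> h.py <<'E'
from scipy.optimize import least_squares
def pose(p,P):
    c,s=np.cos(p[2]),np.sin(p[2]); P=np.atleast_2d(P)*1e-3
    return np.c_[p[0]+c*P[:,0]-s*P[:,1],p[1]+s*P[:,0]+c*P[:,1],P[:,2]]
def fit(obs,p0):  # obs: list (cam, P(mm), uv)
    f=lambda p: np.concatenate([proj(c,pose(p,P))[0]-uv for c,P,uv in obs])
    r=least_squares(f,p0,loss='soft_l1',f_scale=1.0)
    return r.x,f(r.x).reshape(-1,2)
def box(x0,x1,y0,y1,z0,z1):
    v=np.array([[x,y,z] for x in(x0,x1) for y in(y0,y1) for z in(z0,z1)],float)
    e=[(i,j) for i in range(8) for j in range(i) if (v[i]!=v[j]).sum()==1]
    return v,e
def draw(im,c,p,bx,col):
    v,e=box(*bx); uv=proj(c,pose(p,v))
    for i,j in e: cv2.line(im,tuple(int(round(t*16)) for t in uv[i]),tuple(int(round(t*16)) for t in uv[j]),col,1,cv2.LINE_AA,4)
ST=[(-50,50,-150,20,112,210),(-35,-13,125,137,0,72),(13,35,125,137,0,72),(-8,8,0,50,52.7,68.7),(-13.5,13.5,-145,0,48.5,75.5)]
CR=[(-115,115,-32,32,0,8),(54,104,-16,16,8,40),(-104,-54,-16,16,8,40),(-94,94,-10,10,30,40)]
E
python3 - <<'E'
from h import *
from cell import robot
sc,sd=robot.calibration("scene"),robot.calibration("side")
obs=[(sd,(-50,20,112),(409.4,240.6)),(sd,(50,20,112),(356.6,222.6)),(sc,(50,20,112),(313.2,213.6)),(sc,(-50,20,112),(363,211.7)),
(sc,(35,137,72),(325,270.8)),(sc,(-35,137,72),(363.6,269)),(sd,(-35,137,72),(357.5,297)),]
p,r=fit(obs,[.55,.2,0]); print("station",p,np.round(r,1).tolist())
oc=[(sc,(-115,32,8),(397.4,331.6)),(sd,(115,32,8),(188.8,347)),(sd,(-115,32,8),(345,385)),(sd,(-115,-32,8),(358,353))]
q,r=fit(oc,[.6,.45,.2]); print("cradle",q,np.round(r,1).tolist())
np.save("pose.npy",[p,q])
for n,c in(("scene",sc),("side",sd)):
    im=cv2.imread(f"pics/{n}0.png")
    for b in ST: draw(im,c,p,b,(0,255,0))
    for b in CR: draw(im,c,q,b,(0,255,255))
    cv2.imwrite(f"pics/{n}_ov.png",im)
crop("pics/scene_ov.png","pics/ov1.png",250,180,160,190,3)
crop("pics/side_ov.png","pics/ov2.png",185,170,250,220,3)
print(onz(sd,[(367.6,271.6)],.0607))
crop("pics/scene0.png","pics/s0c.png",310,205,60,60,9)
E
```

```text
station [ 0.51074181  0.05629213 -0.06283228] [[3.1, 1.6], [-0.2, 0.2], [-2.3, 0.1], [0.1, -1.2], [-0.5, 0.7], [0.1, -0.2], [-0.1, 0.1]]
cradle [0.56136897 0.29139909 0.27127939] [[0.3, -0.8], [-1.8, -0.6], [-0.0, -0.1], [0.5, 0.5]]
[[0.51465585 0.11498999 0.0607    ]]
```

View pics/ov1.png

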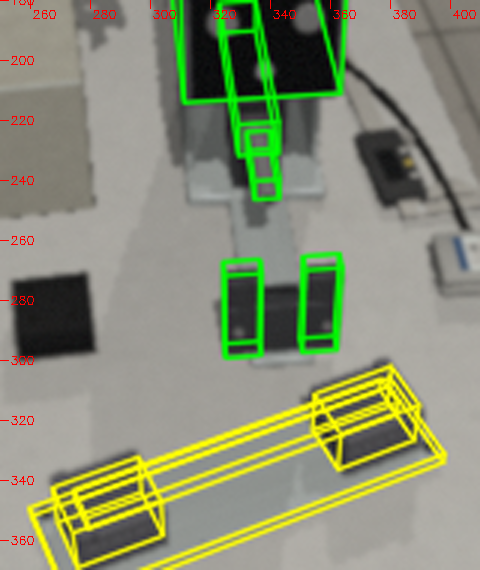

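View pics/ov2.png

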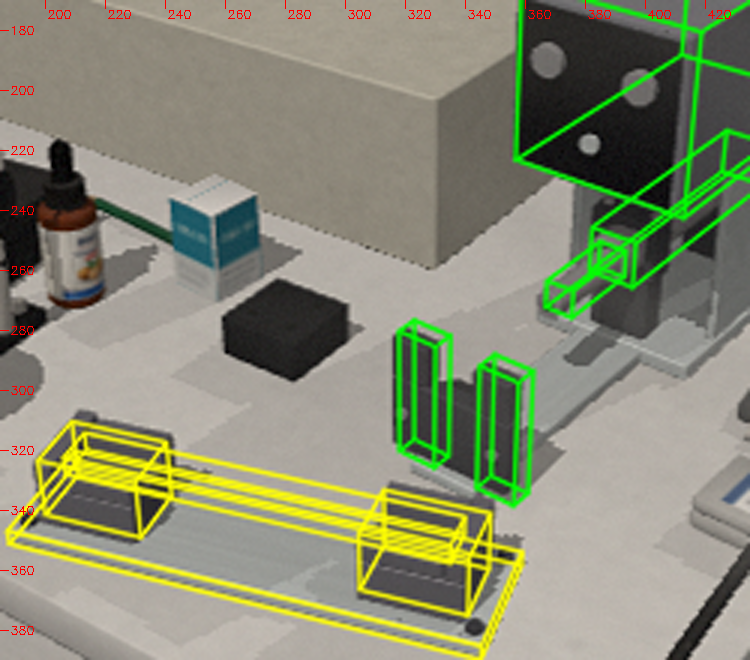

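View pics/s0c.png

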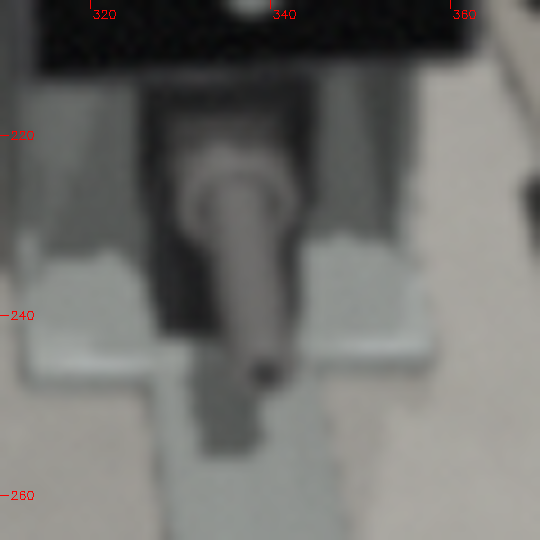

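The station, yoke and tube wireframes land on the image to about 1–2 px. The rod tip (side 367.6,271.6) comes out at station y≈59 mm, the longest it can be. The interface can't lean the hand, because it only turns about the finger axis. Showing 59 mm, though, leaves roughly 10 mm of rod for an upright hand just clear of the unit, so I'll move closer and check with the wrist camera.

>>> {"method": "servo_tool", "body": {
  "commands": [
    [1,-2.5,0,2.7,0.01],
    [1,-5.5,0,6,0.03],
    [1,-9,0,10,0.05],
    [1,-12,1,13,0.063],
    [1,-13.3,3,14.6,0.063],
    [1,-13.3,5,14.6,0.063],
    [1,-13.3,5,14.6,0.063]
  ]
}}

```text
clock: 0.85
eef_pos: [0.5151, 0.146, 0.2009]
tcp_rot: [-0.706, 0.707, -0.023, 0.02]
wrist_force: [0.3, -0.9, 0.3]
gripper_width: 0.999
```

```bash
python3 - <<'E'
from h import *
from cell import robot
o=robot.get_obs(); print(o["clock"],o["eef_pos"],o["tcp_rot"],o["q"],o["wrist_force"],o["gripper_width"])
c=robot.calibration("wrist")
im=robot.capture("wrist")[:,:,::-1].copy(); cv2.imwrite("pics/w1.png",im)
import pickle; pickle.dump(c,open("w1.pkl","wb"))
p,q=np.load("pose.npy")
for b in ST: draw(im,c,p,b,(0,255,0))
for b in CR: draw(im,c,q,b,(0,255,255))
cv2.imwrite("pics/w1o.png",im)
sd=robot.calibration("side"); sc=robot.calibration("scene")
print(onz(sc,[(339.8,246.2)],.0607), onz(sd,[(500,243)],0))
E
```

```text
0.85 [0.51505757 0.14604419 0.20086999] [-0.70618725  0.7073535  -0.02320535  0.02030051] [-0.29604554  0.14426799 -0.069394    1.80766846  0.01065369  1.19444465
 -0.43021701] [ 0.26356789 -0.94278418  0.33572682] 0.998825399721156
[[0.51325484 0.1165433  0.0607    ]] [[ 0.40846364 -0.19490351  0.        ]]
```

View pics/w1o.png

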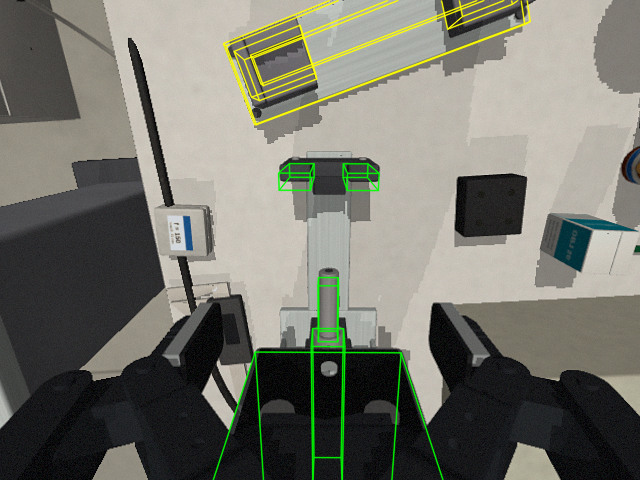

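View pics/w1.png

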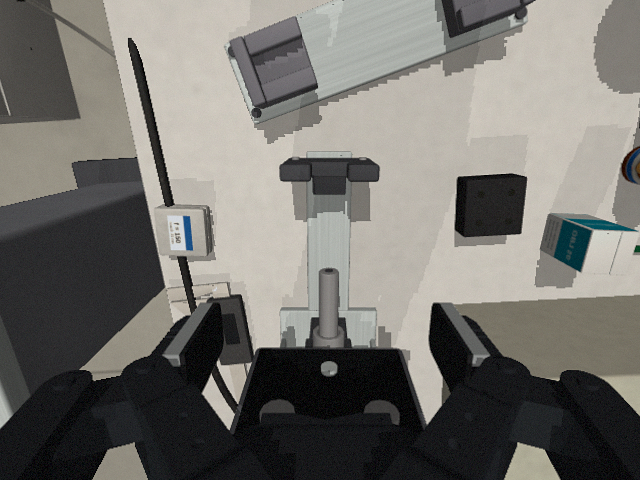

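```bash
python3 - <<'E'
from h import *
crop("pics/w1.png","pics/w1a.png",250,140,150,120,5)
crop("pics/w1.png","pics/w1b.png",230,250,200,150,4)
crop("pics/w1.png","pics/w1c.png",215,0,160,130,5)
E
```

```text
(no output)
```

View pics/w1a.png

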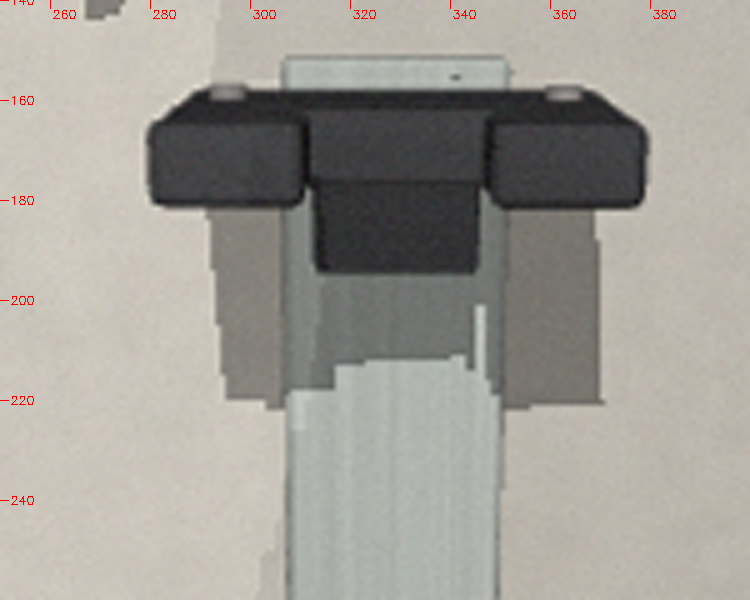

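View pics/w1b.png

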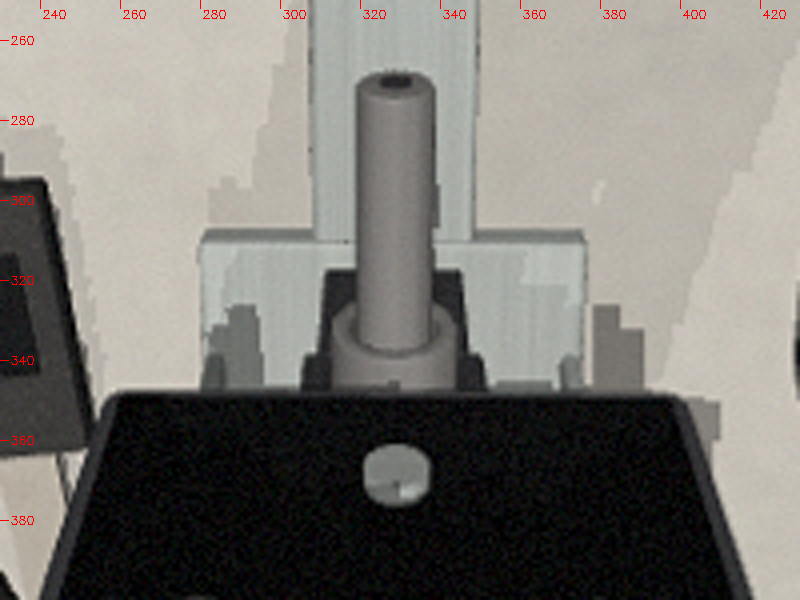

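View pics/w1c.png

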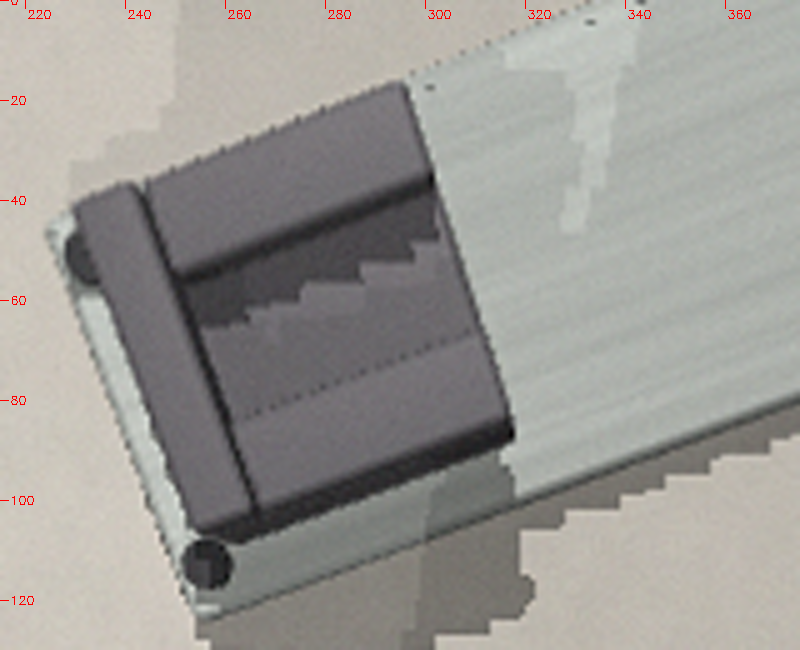

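```bash
python3 - <<'E'
from h import *
from cell import robot
import pickle
sc,sd=robot.calibration("scene"),robot.calibration("side"); w=pickle.load(open("w1.pkl","rb"))
ow=[(w,(-35,137,72),(280,164.5)),(w,(-35,125,72),(280.3,181.2)),(w,(35,137,72),(379,164.5)),(w,(35,125,72),(378.7,181.2)),(w,(-50,20,112),(257.5,348.4)),(w,(50,20,112),(402.5,348.4)),(w,(-20,60,8),(308.3,300)),(w,(20,60,8),(348.5,300))]
os_=[(sd,(50,20,112),(356.6,222.6)),(sc,(50,20,112),(313.2,213.6)),(sc,(-50,20,112),(363,211.7)),
(sc,(35,137,72),(325,270.8)),(sc,(-35,137,72),(363.6,269)),(sd,(-35,137,72),(357.5,297)),]
for n,o in(("w",ow[:6]),("s",os_),("all",ow[:6]+os_)):
    p,r=fit(o,[.51,.06,-.06]); print(n,p,np.round(r,1).tolist())
    tip=onz(w,[(329,270.3)],.0607)[0]; d=tip[:2]-p[:2]; c,s=np.cos(p[2]),np.sin(p[2])
    print(' tip',tip,'station',d@[c,s],d@[-s,c])
    if n=="w": P=p
cw=[(w,(-54,10,40),(301.6,35)),(w,(-54,-10,40),(310.6,66)),(w,(-94,10,40),(251,55.6)),(w,(-94,-10,40),(263,83.6)),(w,(-115,32,8),(224.4,47)),(w,(-115,-32,8),(255,123.4))]
q,r=fit(cw,[.56,.29,.27]); print("crad w",q,np.round(r,1).tolist())
oc=[(sc,(-115,32,8),(397.4,331.6)),(sd,(115,32,8),(188.8,347)),(sd,(-115,32,8),(345,385)),(sd,(-115,-32,8),(358,353))]
q2,r=fit(cw+oc,[.56,.29,.27]); print("crad all",q2,np.round(r,1).tolist())
np.save("pose.npy",[P,q])
E
```

```text
w [ 0.5126001   0.06163412 -0.05774645] [[-1.0, 0.4], [-0.6, 1.1], [1.2, 0.1], [0.7, 0.9], [-1.0, -3.4], [0.8, -3.3]]
 tip [0.51537876 0.11539615 0.0607    ] station -0.000328813948042914 0.053832793101592134
s [ 0.50967986  0.05640724 -0.06895313] [[0.4, 0.3], [-1.8, 0.0], [0.6, -1.1], [-0.4, 0.6], [0.3, -0.1], [-0.1, 0.2]]
 tip [0.51537876 0.11539615 0.0607    ] station 0.0016211141697750672 0.05924138507522823
all [ 0.51217144  0.06099549 -0.05924204] [[-1.3, 1.3], [-0.9, 2.0], [0.9, 1.2], [0.4, 1.9], [-1.5, -2.6], [0.2, -2.4], [-2.6, 1.2], [-2.7, 1.8], [-0.1, 0.3], [-0.6, 2.7], [0.2, 1.7], [-2.4, 1.5]]
 tip [0.51537876 0.11539615 0.0607    ] station -1.9224005004449106e-05 0.05449512291096728
crad w [0.56170517 0.29108677 0.2768564 ] [[1.4, -0.0], [2.1, -1.3], [-0.4, 0.4], [-1.7, 1.1], [-0.9, -2.6], [0.1, 1.7]]
crad all [0.5617038  0.2909815  0.27445713] [[1.4, -0.1], [2.0, -1.3], [-0.5, 0.2], [-1.8, 1.0], [-0.9, -2.8], [-0.1, 1.5], [0.0, -1.1], [-1.8, -0.6], [0.1, -0.6], [0.5, 0.0]]
```

```bash
python3 - <<'E'
from h import *
import pickle
w=pickle.load(open("w1.pkl","rb"))
print("unit edge",onz(w,[(257.5,348.4),(402.5,348.4)],.112))
print("mouth",onz(w,[(328.7,337.5)],.0690))
print("tip",onz(w,[(329,270.3)],.0607),"tip top",onz(w,[(329,268)],.0687), "body", onz(w,[(319.5,300),(338.5,300)],.0607))
print("yoke",onz(w,[(280,164.5),(280.3,181.2),(379,164.5),(378.7,181.2)],.072))
E
```

```text
unit edge [[0.464219   0.08179222 0.112     ]
 [0.56315456 0.0761347  0.112     ]]
mouth [[0.51188368 0.05993334 0.069     ]]
tip [[0.51537876 0.11539615 0.0607    ]] tip top [[0.51564682 0.1205508  0.0687    ]] body [[0.50615587 0.08989148 0.0607    ]
 [0.52158817 0.08899434 0.0607    ]]
yoke [[0.48631647 0.20064796 0.072     ]
 [0.48538359 0.18918023 0.072     ]
 [0.55464069 0.19652434 0.072     ]
 [0.55425261 0.18504073 0.072     ]]
```

Three cameras agree on the rod tip, world (0.515, 0.1155), about 36 mm past the unit's lower edge. The body's half depth is 38 mm and the pads reach back 11 mm, so an upright hand should get roughly 8–9 mm of grip. I'll go down with the fingers either side of the rod, clear of the unit.

>>> {"method": "servo_tool", "body": {
  "commands": [
    [1,0.1,2,-0.5,0],
    [1,0.1,5,-1,0],
    [1,0.1,8,-1,0],
    [1,0.1,11,-1,0],
    [1,0.1,13,-1,0],
    [1,0.1,13.8,-1,0],
    [1,0.1,13.8,-1,0],
    [1,0.1,13.8,-1,0]
  ]
}}

```text
clock: 1.7
eef_pos: [0.5185, 0.1359, 0.0667]
tcp_rot: [0.707, -0.707, 0.022, -0.023]
wrist_force: [0.6, 0.1, 0.2]
gripper_width: 0.998
```

```bash
cat > look.py <<'E'
import sys,pickle
from h import *
from cell import robot
tag=sys.argv[1]; cams=sys.argv[2:]
o=robot.get_obs(); T=rot(o["tcp_rot"])
print(round(o["clock"],2),"eef",np.round(o["eef_pos"],4),"F",np.round(o["wrist_force"],1),"grip",round(o["gripper_width"],3))
print("tool x",np.round(T[:,0],4),"y",np.round(T[:,1],4),"z",np.round(T[:,2],4))
p,q=np.load("pose.npy"); d=o["eef_pos"][:2]-p[:2]; c,s=np.cos(p[2]),np.sin(p[2]); print("station xy mm",np.round(1000*np.array([d@[c,s],d@[-s,c]]),1))
for n in cams:
    c=robot.calibration(n); pickle.dump(c,open(f"{tag}_{n}.pkl","wb"))
    cv2.imwrite(f"pics/{tag}_{n}.png",robot.capture(n)[:,:,::-1])
E
python3 look.py a wrist side; python3 -c "
from h import *
crop('pics/a_side.png','pics/a_side_c.png',300,130,160,150,4)"
```

```text
1.7 eef [0.5185 0.1359 0.0667] F [0.6 0.1 0.2] grip 0.998
tool x [ 0.998  -0.0636  0.0016] y [ 1.7e-03  5.0e-04 -1.0e+00] z [6.36e-02 9.98e-01 6.00e-04]
station xy mm [ 1.6 74.5]
```

View pics/a_wrist.png

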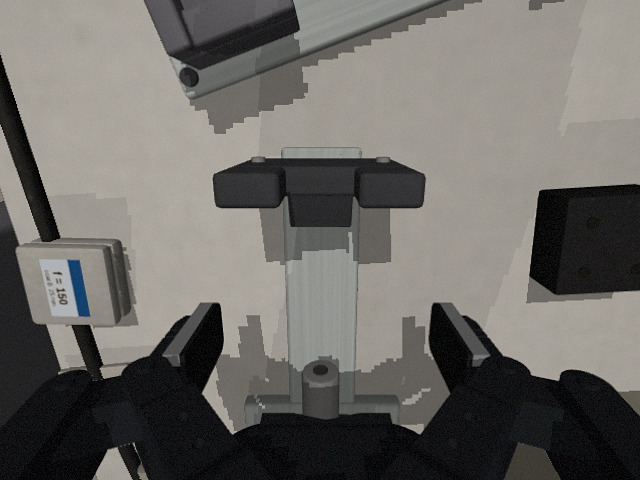

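View pics/a_side_c.png

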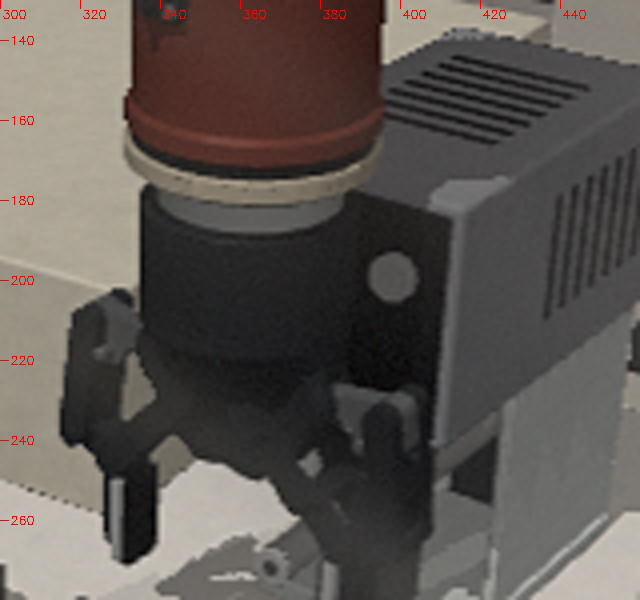

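```bash
python3 - <<'E'
from h import *
import pickle
c=pickle.load(open("a_side.pkl","rb"))
for z in (.05,.1,.12,.15,.18,.2,.21,.22,.24,.26): print(z,proj(c,[[.5185,.1359,z]]).round(1), [proj(c,[[.5185+dx*0.0,.1359,z]+np.array([ -r*c_,-r*s_,0])]).round(1)[0].tolist() for r in(.038,.0475) for c_,s_ in((.866,-.5),(-.866,.5))])
E
```

```text
Traceback (most recent call last):
NameError: name 'dx' is not defined
```

```bash
python3 - <<'E'
from h import *
import pickle
c=pickle.load(open("a_side.pkl","rb"))
P=np.array([.5185,.1359,0]); u=np.array([.866,.499,0]); f=np.array([-.499,.866,0])
for z in (.12,.15,.18,.19,.2,.21,.22,.23,.24):
    print(z,[proj(c,P+[0,0,z]+v).round(1)[0].tolist() for v in(0*u,.038*u,-.038*u,.0475*u,-.0475*u,.045*f)])
E
```

```text
0.12 [[359.6, 242.4], [333.3, 241.3], [386.2, 243.4], [326.7, 241.1], [392.9, 243.6], [359.0, 258.4]]
0.15 [[360.4, 223.8], [333.5, 222.9], [387.5, 224.8], [326.8, 222.6], [394.3, 225.0], [359.8, 239.3]]
0.18 [[361.2, 204.6], [333.7, 203.7], [388.8, 205.5], [326.9, 203.4], [395.8, 205.7], [360.6, 219.3]]
0.19 [[361.4, 198.0], [333.8, 197.1], [389.3, 198.9], [327.0, 196.9], [396.3, 199.1], [360.9, 212.5]]
0.2 [[361.7, 191.3], [333.9, 190.4], [389.7, 192.2], [327.0, 190.2], [396.8, 192.4], [361.1, 205.6]]
0.21 [[362.0, 184.5], [334.0, 183.7], [390.2, 185.4], [327.0, 183.5], [397.3, 185.6], [361.4, 198.5]]
0.22 [[362.3, 177.7], [334.1, 176.8], [390.7, 178.5], [327.1, 176.6], [397.8, 178.7], [361.7, 191.4]]
0.23 [[362.5, 170.7], [334.2, 169.9], [391.1, 171.5], [327.1, 169.7], [398.3, 171.7], [362.0, 184.2]]
0.24 [[362.8, 163.7], [334.3, 162.9], [391.6, 164.4], [327.2, 162.7], [398.9, 164.6], [362.3, 176.8]]
```

The side picture shows the round gripper body about 76 mm across. The wider beige arm ring sits at z≈0.23, above the unit's top, so only the 38 mm body radius limits the approach. In the wrist view the rod (320,370) is about 2 mm left of the jaw centre. I'll edge in slowly.

>>> {"method": "servo_tool", "body": {
  "commands": [
    [1,-0.2,0.2,-0.5,0],
    [1,-0.2,0.25,-1,0],
    [1,-0.2,0.25,-1.3,0],
    [1,-0.2,0.25,-1.5,0],
    [1,-0.2,0.25,-1.6,0],
    [1,-0.2,0.25,-1.6,0]
  ]
}}

```text
clock: 2.4
eef_pos: [0.5144, 0.12, 0.0628]
tcp_rot: [0.707, -0.707, 0.022, -0.022]
wrist_force: [-0.6, -0.6, -0.1]
gripper_width: 1.003
```

```bash
python3 look.py b wrist; python3 look.py b side; python3 -c "
from h import *
crop('pics/b_side.png','pics/b_side_c.png',330,150,120,140,4)"
```

```text
2.4 eef [0.5144 0.12   0.0628] F [-0.6 -0.6 -0.1] grip 1.003
tool x [ 0.998  -0.0632  0.    ] y [ 0.  0. -1.] z [0.0632 0.998  0.    ]
station xy mm [-1.6 58.3]
2.45 eef [0.5144 0.1201 0.0628] F [ 0.5  0.1 -0.4] grip 1.0
tool x [ 0.998 -0.063 -0.   ] y [ 0.e+00  1.e-04 -1.e+00] z [6.30e-02 9.98e-01 1.00e-04]
station xy mm [-1.6 58.5]
```

View pics/b_wrist.png

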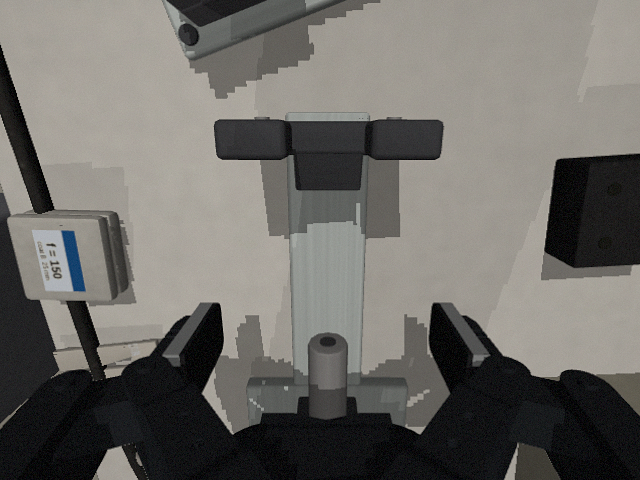

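View pics/b_side_c.png

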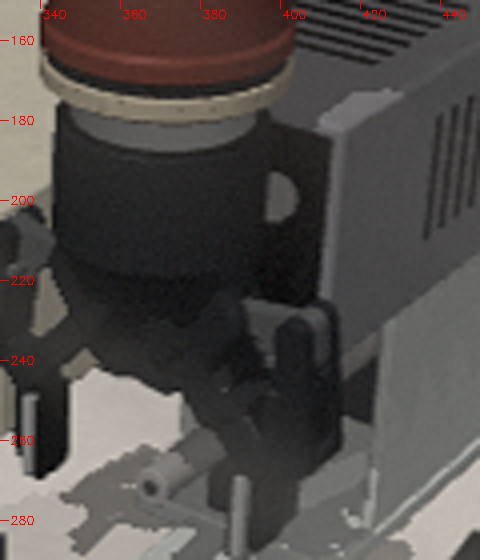

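The rod (328,345) is now centred between the fingers and nothing is touching. I'll creep another 2–3 mm toward the unit and watch the force.

>>> {"method": "servo_tool", "body": {
  "commands": [
    [1,0.05,0,-0.1,0],
    [1,0.05,0,-0.2,0],
    [1,0.05,0,-0.2,0]
  ]
}}

```text
clock: 2.8
eef_pos: [0.5148, 0.1193, 0.0628]
tcp_rot: [0.707, -0.706, 0.022, -0.022]
wrist_force: [1.7, 4.6, -2.5]
gripper_width: 1.004
```

A 4.6 N push in +y shows the body just touching the unit, far below the 40 N limit. This is as far in as the hand goes, so I'll close here.

>>> {"method": "servo_tool", "body": {
  "commands": [
    [0,0,0,0,0],
    [0,0,0,0,0],
    [0,0,0,0,0],
    [0,0,0,0,0],
    [0,0,0,0,0],
    [0,0,0,0,0]
  ]
}}

```text
clock: 3.4
eef_pos: [0.5148, 0.1192, 0.0629]
tcp_rot: [0.707, -0.706, 0.022, -0.022]
wrist_force: [0.2, 5.8, -1.0]
gripper_width: 0.15
```

```bash
python3 look.py c wrist; python3 look.py c side; python3 -c "
from h import *
crop('pics/c_side.png','pics/c_side_c.png',330,200,110,90,6)"
```

```text
3.4 eef [0.5148 0.1192 0.0629] F [ 0.2  5.8 -1. ] grip 0.15
tool x [ 9.981e-01 -6.180e-02  3.000e-04] y [ 4.e-04  1.e-03 -1.e+00] z [0.0618 0.9981 0.001 ]
station xy mm [-1.1 57.6]
3.45 eef [0.5148 0.1192 0.0629] F [ 0.6  5.3 -1.1] grip 0.15
tool x [ 9.981e-01 -6.170e-02  4.000e-04] y [ 5.e-04  1.e-03 -1.e+00] z [0.0617 0.9981 0.0011]
station xy mm [-1.1 57.6]
```

View pics/c_wrist.png

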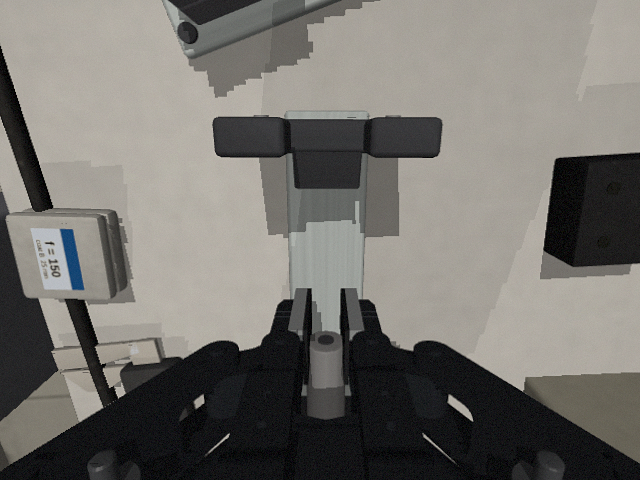

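View pics/c_side_c.png

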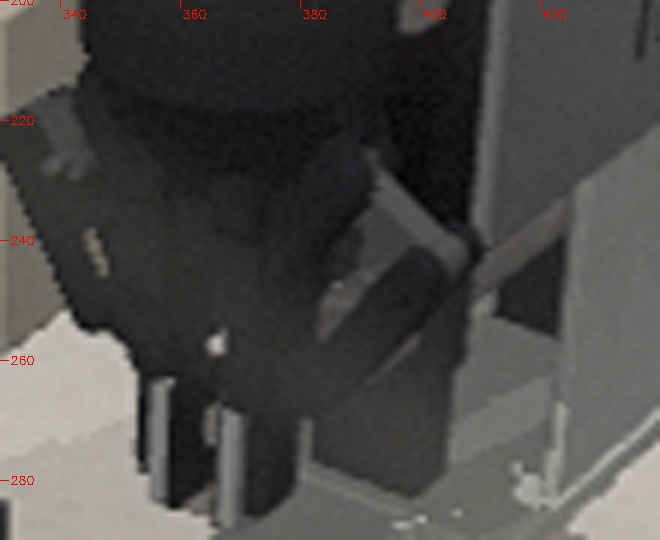

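The rod end (325,345) is between the pads, and the opening has stopped at 0.15. I'll pull gently to test the hold.

>>> {"method": "servo_tool", "body": {
  "commands": [
    [0,0,0,0.3,0],
    [0,0,0,0.7,0],
    [0,0,0,1.1,0],
    [0,0,0,1.5,0],
    [0,0,0,1.9,0],
    [0,0,0,2.3,0],
    [0,0,0,2.6,0],
    [0,0,0,2.6,0]
  ]
}}

```text
clock: 4.3
eef_pos: [0.5163, 0.145, 0.0628]
tcp_rot: [0.707, -0.707, 0.022, -0.022]
wrist_force: [-0.3, 1.8, 0.1]
gripper_width: 0.15
```

```bash
python3 look.py d wrist; python3 look.py d side;python3 -c "
from h import *
crop('pics/d_side.png','pics/d_side_c.png',330,200,110,90,6)"
```

```text
4.3 eef [0.5163 0.145  0.0628] F [-0.3  1.8  0.1] grip 0.15
tool x [ 0.9981 -0.0622 -0.    ] y [ 0.e+00  7.e-04 -1.e+00] z [6.220e-02 9.981e-01 7.000e-04]
station xy mm [-1.1 83.4]
4.35 eef [0.5163 0.1449 0.0628] F [ 0.   1.  -0.3] grip 0.151
tool x [ 0.9981 -0.0623 -0.    ] y [ 1.e-04  9.e-04 -1.e+00] z [6.230e-02 9.981e-01 9.000e-04]
station xy mm [-1.1 83.4]
```

View pics/d_wrist.png

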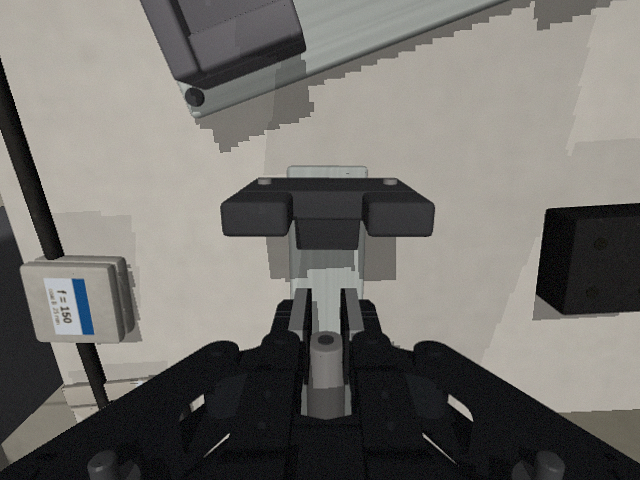

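View pics/d_side_c.png

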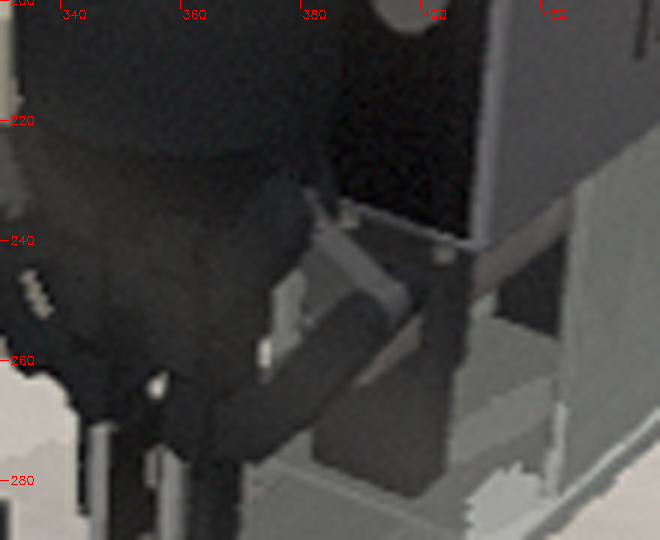

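The rod end stayed put in the hand view while the hand moved 26 mm, so the rod is coming out. I'll finish this stroke, keeping the pads short of the yoke ramp, then regrip.

>>> {"method": "servo_tool", "body": {
  "commands": [
    [0,0,0,0.4,0],
    [0,0,0,0.8,0],
    [0,0,0,1.2,0],
    [0,0,0,1.3,0],
    [0,0,0,1.3,0],
    [0.45,0,0,1.3,0],
    [0.45,0,0,1.3,0],
    [0.45,0,0,1.3,0]
  ]
}}

```text
clock: 5.2
eef_pos: [0.5173, 0.157, 0.0629]
tcp_rot: [0.707, -0.707, 0.022, -0.022]
wrist_force: [0.2, -0.3, 0.2]
gripper_width: 0.453
```

>>> {"method": "servo_tool", "body": {
  "commands": [
    [0.45,0,0,-0.7,0],
    [0.45,0,0,-1.7,0],
    [0.45,0,0,-2.7,0],
    [0.45,0,0,-3.4,0],
    [0.45,0,0,-3.7,0],
    [0,0,0,-3.7,0],
    [0,0,0,-3.7,0],
    [0,0,0,-3.7,0]
  ]
}}

```text
clock: 6.0
eef_pos: [0.5149, 0.12, 0.0629]
tcp_rot: [-0.707, 0.707, -0.022, 0.022]
wrist_force: [-0.4, -2.2, 1.2]
gripper_width: 0.166
```

```bash
python3 look.py e wrist; python3 look.py e side;python3 -c "
from h import *
crop('pics/e_side.png','pics/e_side_c.png',310,200,130,120,5)"
```

```text
6.0 eef [0.5149 0.12   0.0629] F [-0.4 -2.2  1.2] grip 0.166
tool x [ 0.998  -0.0629 -0.    ] y [-1.e-04 -2.e-04 -1.e+00] z [ 6.29e-02  9.98e-01 -3.00e-04]
station xy mm [-1.1 58.4]
6.05 eef [0.5149 0.12   0.0629] F [-0.9 -0.3  1.1] grip 0.164
tool x [ 9.98e-01 -6.29e-02 -1.00e-04] y [-1.e-04 -2.e-04 -1.e+00] z [ 6.29e-02  9.98e-01 -2.00e-04]
station xy mm [-1.1 58.4]
```

View pics/e_wrist.png

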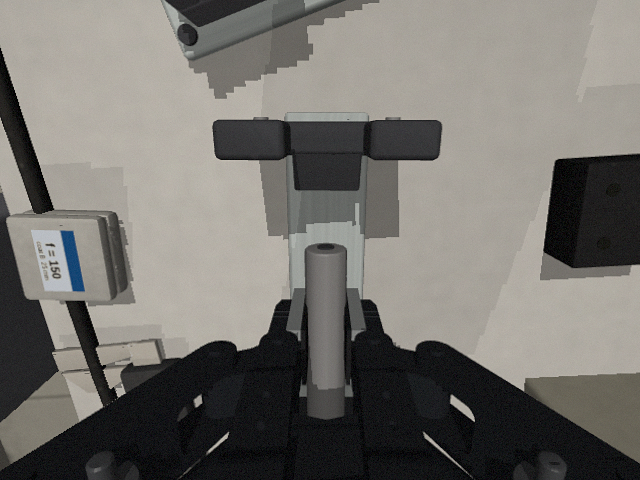

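View pics/e_side_c.png

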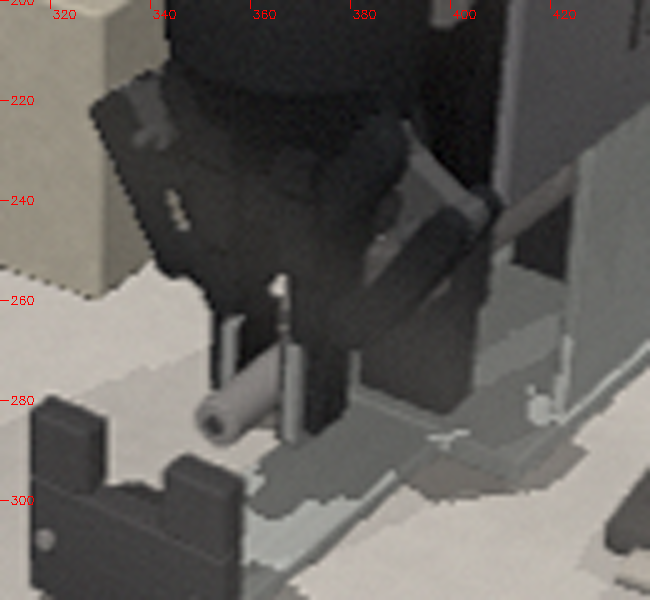

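The rod now extends about 95 mm and its end (325,248) points at the slot. Pulling the second stroke.

>>> {"method": "servo_tool", "body": {
  "commands": [
    [0,0,0,0,0],
    [0,0,0,0.5,0],
    [0,0,0,1.1,0],
    [0,0,0,1.8,0],
    [0,0,0,2.5,0],
    [0,0,0,3.2,0],
    [0,0,0,3.7,0],
    [0,0,0,3.7,0]
  ]
}}

```text
clock: 6.9
eef_pos: [0.517, 0.1584, 0.0627]
tcp_rot: [0.707, -0.707, 0.022, -0.022]
wrist_force: [-0.3, 0.5, -2.4]
gripper_width: 0.168
```

```bash
python3 look.py f wrist; python3 look.py f side;python3 -c "
from h import *
crop('pics/f_side.png','pics/f_side_c.png',290,220,130,120,5)"
```

```text
6.9 eef [0.517  0.1584 0.0627] F [-0.3  0.5 -2.4] grip 0.168
tool x [ 9.981e-01 -6.150e-02 -2.000e-04] y [-1.e-04  7.e-04 -1.e+00] z [6.150e-02 9.981e-01 7.000e-04]
station xy mm [-1.2 96.9]
6.95 eef [0.517  0.1578 0.0627] F [-0.7  1.5 -1.6] grip 0.17
tool x [ 9.981e-01 -6.190e-02 -2.000e-04] y [-2.e-04  4.e-04 -1.e+00] z [6.190e-02 9.981e-01 4.000e-04]
station xy mm [-1.1 96.3]
```

View pics/f_wrist.png

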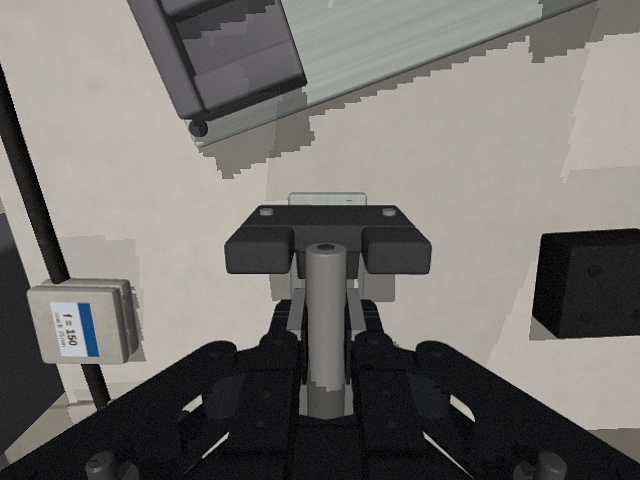

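View pics/f_side_c.png

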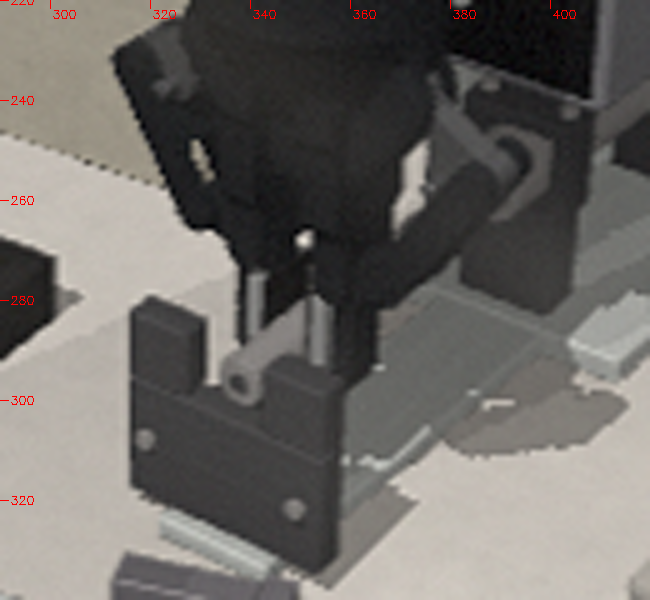

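The rod end is now entering the yoke slot, central, and did not slip in the hand. Third stroke: regrip and pull.

>>> {"method": "servo_tool", "body": {
  "commands": [
    [0.45,0,0,0,0],
    [0.45,0,0,0,0],
    [0.45,0,0,0,0],
    [0.45,0,0,-1,0],
    [0.45,0,0,-2.2,0],
    [0.45,0,0,-3.2,0],
    [0.45,0,0,-3.7,0],
    [0.2,0,0,-3.7,0]
  ]
}}

```text
clock: 7.8
eef_pos: [0.5149, 0.1194, 0.0629]
tcp_rot: [0.707, -0.707, 0.023, -0.023]
wrist_force: [-0.2, -0.0, -0.5]
gripper_width: 0.292
```

>>> {"method": "servo_tool", "body": {
  "commands": [
    [0,0,0,0,0],
    [0,0,0,0,0],
    [0,0,0,0,0],
    [0,0,0,0.6,0],
    [0,0,0,1.3,0],
    [0,0,0,2.1,0],
    [0,0,0,2.9,0],
    [0,0,0,3.5,0]
  ]
}}

```text
clock: 8.6
eef_pos: [0.5167, 0.1565, 0.0625]
tcp_rot: [0.707, -0.707, 0.022, -0.022]
wrist_force: [0.6, -0.2, -2.9]
gripper_width: 0.166
```

>>> {"method": "servo_tool", "body": {
  "commands": [
    [0,0,0,0.2,0],
    [0,0,0,0.2,0]
  ]
}}

```text
clock: 8.8
eef_pos: [0.5168, 0.1577, 0.0625]
tcp_rot: [0.707, -0.707, 0.022, -0.022]
wrist_force: [-0.7, 0.2, -3.8]
gripper_width: 0.166
```

```bash
python3 look.py g wrist; python3 look.py g side;python3 -c "
from h import *
crop('pics/g_side.png','pics/g_side_c.png',290,220,130,120,5)"
```

```text
8.8 eef [0.5168 0.1577 0.0625] F [-0.7  0.2 -3.8] grip 0.166
tool x [ 9.981e-01 -6.190e-02 -6.000e-04] y [-6.e-04  2.e-04 -1.e+00] z [6.190e-02 9.981e-01 2.000e-04]
station xy mm [-1.3 96.2]
8.85 eef [0.5169 0.1572 0.0626] F [-0.2 -0.1 -2.6] grip 0.167
tool x [ 9.98e-01 -6.26e-02 -5.00e-04] y [-5.e-04  0.e+00 -1.e+00] z [ 0.0626  0.998  -0.    ]
station xy mm [-1.2 95.7]
```

View pics/g_wrist.png

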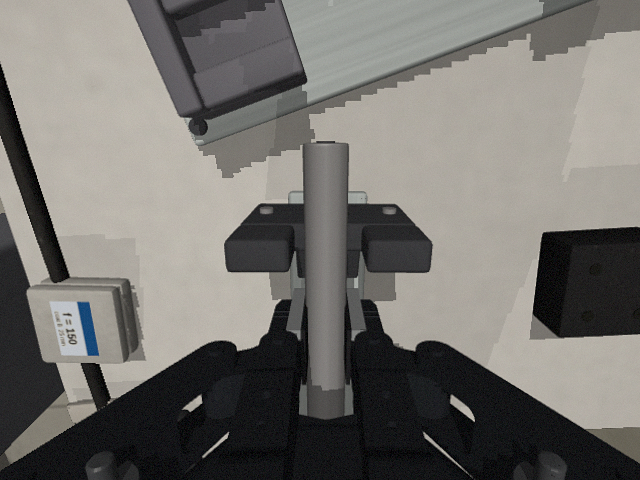

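View pics/g_side_c.png

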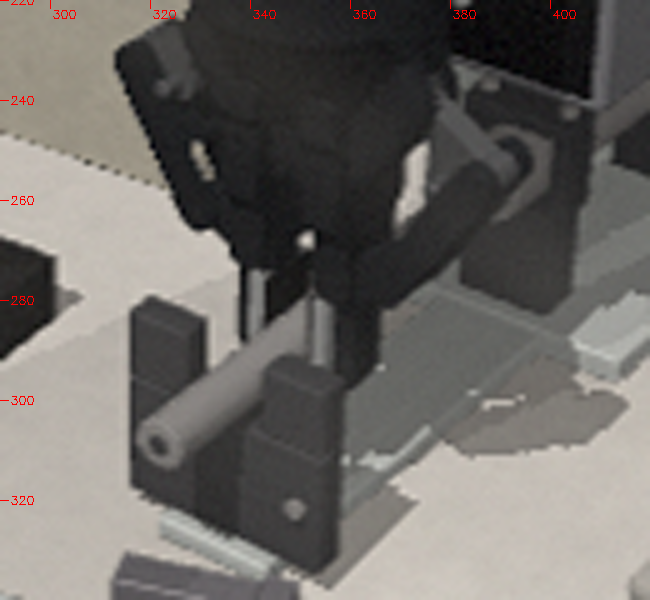

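The rod is through the yoke, with its end at (326,143) in the wrist view and the tail still about 12 mm inside the tube. I'll take the last grip nearer the rod's middle, 28 mm back, and draw it clear.

>>> {"method": "servo_tool", "body": {
  "commands": [
    [0.45,0,0,0,0],
    [0.45,0,0,0,0],
    [0.45,0,0,0,0],
    [0.45,0,0,-1,0],
    [0.45,0,0,-2.2,0],
    [0.45,0,0,-2.8,0],
    [0.45,0,0,-2.8,0],
    [0.2,0,0,-2.8,0]
  ]
}}

```text
clock: 9.7
eef_pos: [0.5155, 0.1288, 0.0629]
tcp_rot: [0.707, -0.707, 0.022, -0.023]
wrist_force: [-0.8, 0.3, -0.0]
gripper_width: 0.295
```

>>> {"method": "servo_tool", "body": {
  "commands": [
    [0,0,0,0,0],
    [0,0,0,0,0],
    [0,0,0,0,0],
    [0,0,0,0,0],
    [0,0,0,0.6,0],
    [0,0,0,1.4,0],
    [0,0,0,2.2,0],
    [0,0,0,2.8,0]
  ]
}}

```text
clock: 10.5
eef_pos: [0.5166, 0.1586, 0.0624]
tcp_rot: [0.707, -0.707, 0.022, -0.021]
wrist_force: [-0.3, -0.6, -1.4]
gripper_width: 0.166
```

>>> {"method": "servo_tool", "body": {
  "commands": [
    [0,0,0,0.1,0],
    [0,0,0,0.1,0]
  ]
}}

```text
clock: 10.7
eef_pos: [0.5169, 0.1587, 0.0625]
tcp_rot: [0.707, -0.707, 0.022, -0.022]
wrist_force: [-0.7, -0.4, -2.1]
gripper_width: 0.165
```

```bash
python3 look.py i scene; python3 look.py i side; python3 look.py i wrist;python3 -c "
from h import *
crop('pics/i_side.png','pics/i_side_c.png',290,220,130,120,5)
crop('pics/i_scene.png','pics/i_scene_c.png',280,190,110,110,5)"
```

```text
10.7 eef [0.5169 0.1587 0.0625] F [-0.7 -0.4 -2.1] grip 0.165
tool x [ 9.981e-01 -6.190e-02 -7.000e-04] y [-6.e-04  2.e-04 -1.e+00] z [6.190e-02 9.981e-01 1.000e-04]
station xy mm [-1.3 97.1]
10.75 eef [0.517  0.1582 0.0625] F [-0.4  0.2 -3.4] grip 0.167
tool x [ 9.98e-01 -6.25e-02 -6.00e-04] y [-6.e-04 -0.e+00 -1.e+00] z [ 6.25e-02  9.98e-01 -1.00e-04]
station xy mm [-1.2 96.7]
10.8 eef [0.517  0.1579 0.0626] F [-0.1  0.1 -3.4] grip 0.163
tool x [ 9.98e-01 -6.29e-02 -5.00e-04] y [-5.e-04 -1.e-04 -1.e+00] z [ 6.29e-02  9.98e-01 -2.00e-04]
station xy mm [-1.1 96.4]
```

View pics/i_scene_c.png

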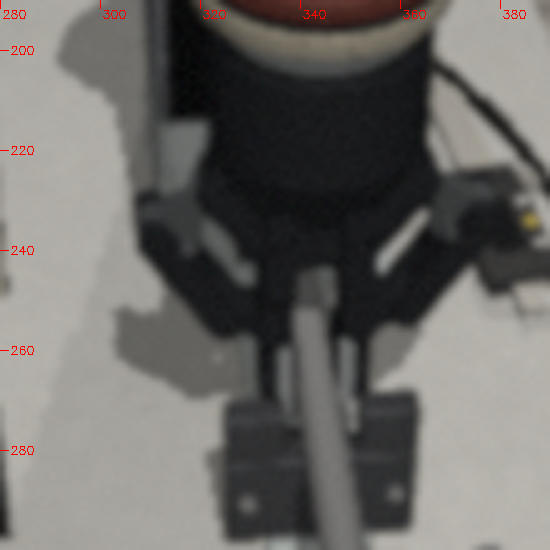

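View pics/i_side_c.png

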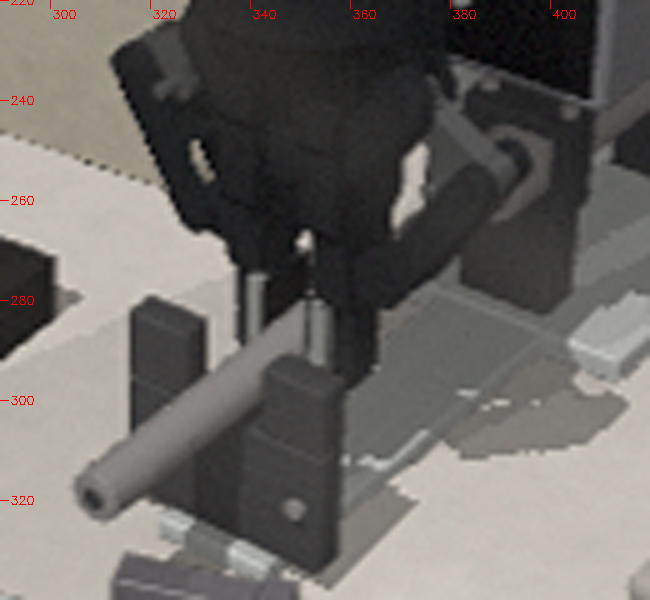

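View pics/i_wrist.png

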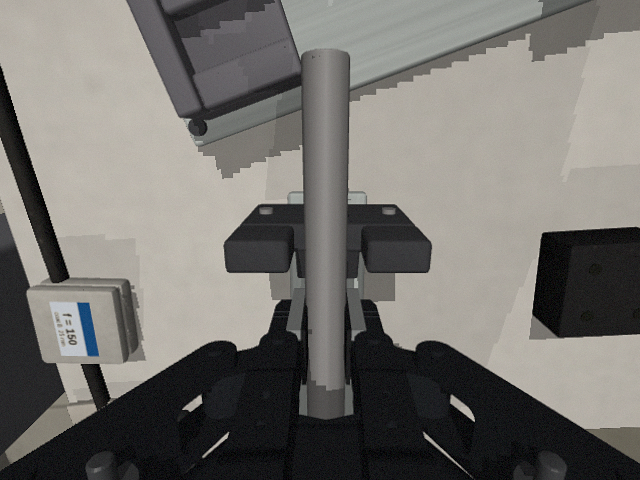

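```bash
python3 - <<'E'
from h import *
import pickle
c=pickle.load(open("i_side.pkl","rb")); w=pickle.load(open("i_wrist.pkl","rb"))
a=onz(c,[(309.4,319.4)],.0600)[0]; b=onz(w,[(326,52)],.062)[0]
for t in(a,b): print(t, np.hypot(*(t[:2]-[.517,.158])), "moved from .5154,.1154:",np.hypot(t[0]-.5154,t[1]-.1154))
for z in(.055,.06,.065): print(onz(c,[(309.4,319.4)],z)[0])
E
```

```text
[0.51877036 0.26100169 0.06      ] 0.10301690219808651 moved from .5154,.1154: 0.1456406921207407
[0.52349478 0.25628855 0.062     ] 0.09850290088004679 moved from .5154,.1154: 0.14112090330252847
[0.52263141 0.25567911 0.055     ]
[0.51877036 0.26100169 0.06      ]
[0.5149093  0.26632427 0.065     ]
```

The rod end is now about 141 mm further out than at the start, putting the tail about 15 mm clear of the mouth. I'll lift it straight out of the yoke, staying below the unit's overhang, then move forward and up.

>>> {"method": "servo_tool", "body": {
  "commands": [
    [0,0,-0.6,0,0],
    [0,0,-1.5,0,0],
    [0,0,-2.4,0,0],
    [0,0,-2.8,0.3,0],
    [0,0,-2.8,1,0],
    [0,0,-3.2,2.2,0],
    [0,0,-4.2,3.6,0],
    [0,0,-5.4,5,0]
  ]
}}

```text
clock: 11.65
eef_pos: [0.52, 0.2097, 0.1173]
tcp_rot: [-0.707, 0.707, -0.022, 0.022]
wrist_force: [0.3, 0.1, -3.4]
gripper_width: 0.169
```

>>> {"method": "servo_tool", "body": {
  "commands": [
    [0,0.5,-0.6,1.5,0],
    [0,1,-1,3,0],
    [0,1.5,-1,4.5,0.05],
    [0,2,-1,6,0.15],
    [0,2.5,-1,7,0.3],
    [0,2.8,-1,7.5,0.45],
    [0,3,-1,7.8,0.5],
    [0,3,-1,7.8,0.5]
  ]
}}

```text
clock: 12.45
eef_pos: [0.5552, 0.286, 0.1275]
tcp_rot: [0.68, -0.679, 0.196, -0.196]
wrist_force: [-0.9, -0.0, -2.8]
gripper_width: 0.161
```

```bash
python3 look.py j side; python3 look.py j wrist;python3 - <<'E'
from h import *
import pickle
from cell import robot
print(robot.get_obs()["q"].round(2))
print("jar",onz(robot.calibration("scene"),[(180,378),(220,378)],0))
crop('pics/j_side.png','pics/j_side_c.png',200,180,200,150,4)
E
```

```text
12.45 eef [0.5552 0.286  0.1275] F [-0.9 -0.  -2.8] grip 0.161
tool x [ 8.463e-01 -5.328e-01 -1.000e-04] y [ 4.e-04  8.e-04 -1.e+00] z [5.328e-01 8.463e-01 8.000e-04]
station xy mm [ 29.5 226.4]
12.5 eef [0.5551 0.2853 0.1274] F [-0.  -0.4 -3.5] grip 0.166
tool x [ 8.471e-01 -5.314e-01 -1.000e-04] y [ 2.e-04  5.e-04 -1.e+00] z [5.314e-01 8.471e-01 5.000e-04]
station xy mm [ 29.5 225.8]
[-0.51  0.37 -0.04  1.68  0.02  1.09 -1.12]
jar [[0.812586   0.32445272 0.        ]
 [0.74763412 0.33360806 0.        ]]
```

View pics/j_side_c.png

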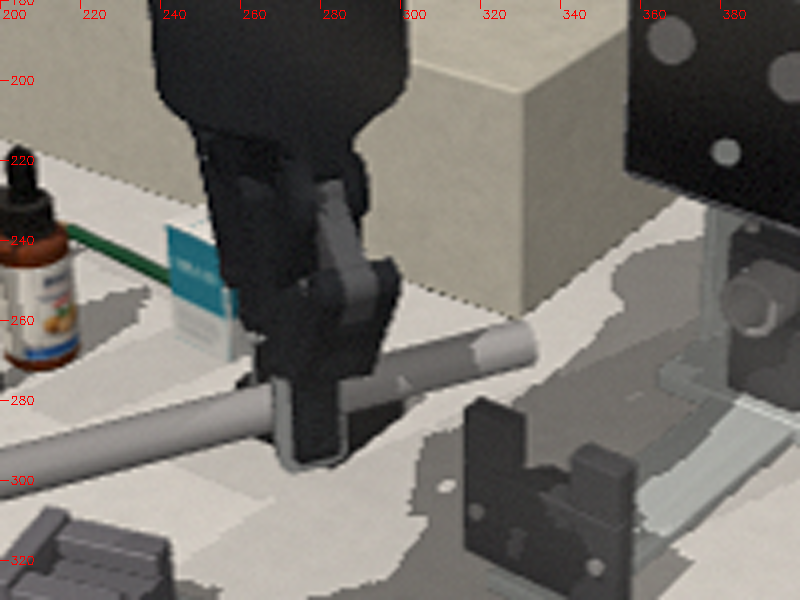

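View pics/j_wrist.png

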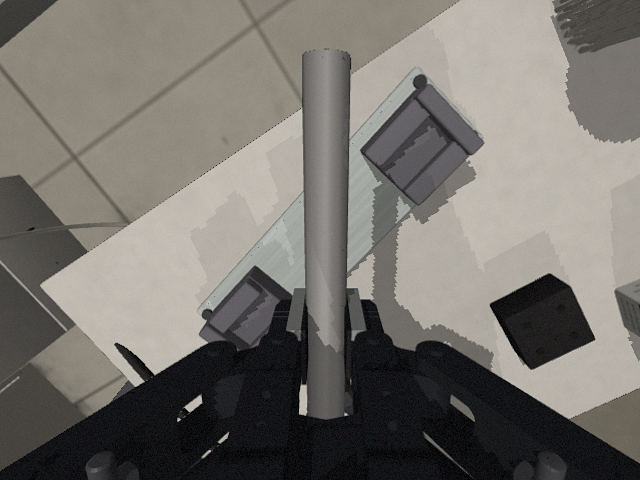

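The rod is free and held firmly. The wrist view shows the tip (326,50) hovering over the cradle. I'll rotate the rest of the way to the cradle's axis.

>>> {"method": "servo_tool", "body": {
  "commands": [
    [0,0,0,0,0.1],
    [0,0,0,0,0.22],
    [0,0,0,0,0.35],
    [0,0,0,0,0.48],
    [0,0,0,0,0.6],
    [0,0,0,0,0.69],
    [0,0,0,0,0.735],
    [0,0,0,0,0.735]
  ]
}}

```text
clock: 13.35
eef_pos: [0.5551, 0.284, 0.1271]
tcp_rot: [0.564, -0.563, 0.427, -0.427]
wrist_force: [-1.1, -0.3, -3.0]
gripper_width: 0.162
```

```bash
python3 look.py k side; python3 look.py k scene; python3 look.py k wrist;python3 - <<'E'
from h import *
crop('pics/k_side.png','pics/k_side_c.png',170,240,200,150,4)
crop('pics/k_scene.png','pics/k_scene_c.png',245,230,170,130,4)
E
```

```text
13.35 eef [0.5551 0.284  0.1271] F [-1.1 -0.3 -3. ] grip 0.162
tool x [ 2.702e-01 -9.628e-01 -1.000e-04] y [-0.e+00  1.e-04 -1.e+00] z [0.9628 0.2702 0.    ]
station xy mm [ 29.6 224.5]
13.4 eef [0.5551 0.284  0.1271] F [ 0.   1.1 -2.2] grip 0.16
tool x [ 2.716e-01 -9.624e-01 -1.000e-04] y [-0.e+00  1.e-04 -1.e+00] z [0.9624 0.2716 0.    ]
station xy mm [ 29.6 224.5]
13.45 eef [0.5551 0.2839 0.127 ] F [-0.4 -0.7 -2.9] grip 0.162
tool x [ 2.717e-01 -9.624e-01 -1.000e-04] y [ 0.e+00  1.e-04 -1.e+00] z [0.9624 0.2717 0.    ]
station xy mm [ 29.6 224.4]
```

View pics/k_side_c.png

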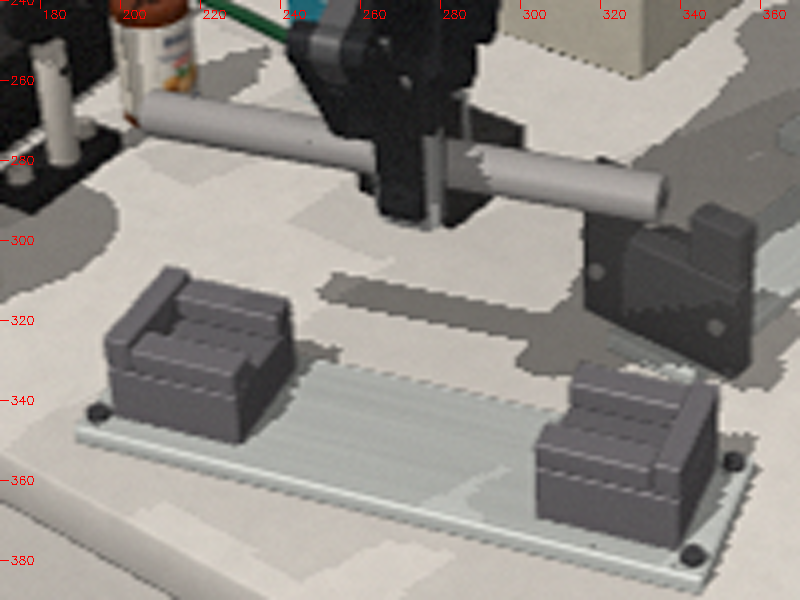

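View pics/k_scene_c.png

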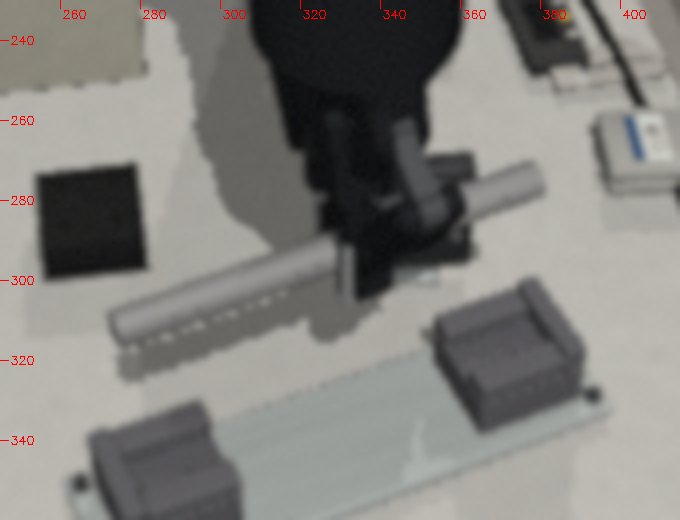

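View pics/k_wrist.png

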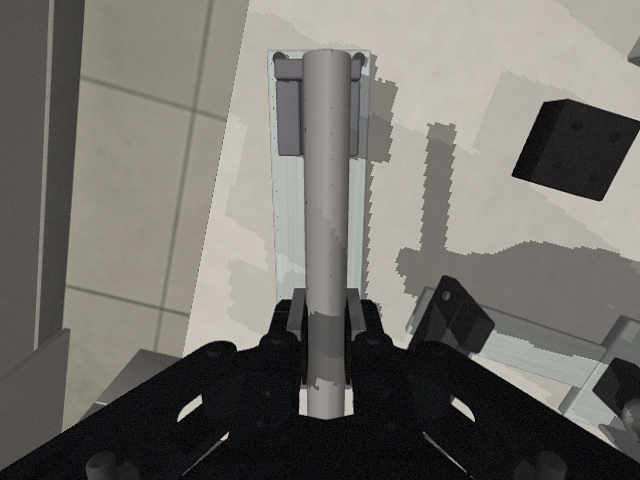

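```bash
python3 - <<'E'
from h import *
import pickle
sd=pickle.load(open("k_side.pkl","rb"));sc=pickle.load(open("k_scene.pkl","rb"));w=pickle.load(open("k_wrist.pkl","rb"))
tcp=np.array([.5551,.284,.1270]); z=np.array([.9624,.2717,0])
for n,a,b in(("tip",(204.5,268.3),(274.5,311.5)),("tail",(333.8,289.3),(380,274.5))):
    f=lambda P: np.concatenate([proj(sd,P)[0]-a,proj(sc,P)[0]-b])
    r=least_squares(f,tcp); print(n,r.x.round(4),f(r.x).round(1),"along",((r.x-tcp)@z).round(4),"lat",((r.x-tcp)@[.2717,-.9624,0]).round(4))
for s in(.0985,-.0815):
  for h in(.118,.121,.124,.127,.130): print(s,h,proj(sd,tcp*[1,1,0]+s*z+[0,0,h]).round(1),proj(sc,tcp*[1,1,0]+s*z+[0,0,h]).round(1))
crop('pics/k_wrist.png','pics/k_wrist_c.png',250,30,140,150,4)
E
```

```text
tip [0.6479 0.3163 0.1245] [ 0.6 -0.8 -0.   1.1] along 0.0981 lat -0.0058
tail [0.4766 0.2674 0.1282] [-0.   0.1  0.  -0.1] along -0.0801 lat -0.0053
0.0985 0.118 [[207.4 269.3]] [[273.2 312.8]]
0.0985 0.121 [[207.2 267.4]] [[273.1 311.5]]
0.0985 0.124 [[207.  265.5]] [[272.9 310.2]]
0.0985 0.127 [[206.7 263.6]] [[272.7 308.8]]
0.0985 0.13 [[206.5 261.7]] [[272.6 307.5]]
-0.0815 0.118 [[336.1 294.1]] [[378.7 276.5]]
-0.0815 0.121 [[336.1 292.1]] [[378.8 275.2]]
-0.0815 0.124 [[336.1 290.1]] [[379.  273.9]]
-0.0815 0.127 [[336.2 288.1]] [[379.1 272.5]]
-0.0815 0.13 [[336.2 286.1]] [[379.2 271.2]]
```

View pics/k_wrist_c.png

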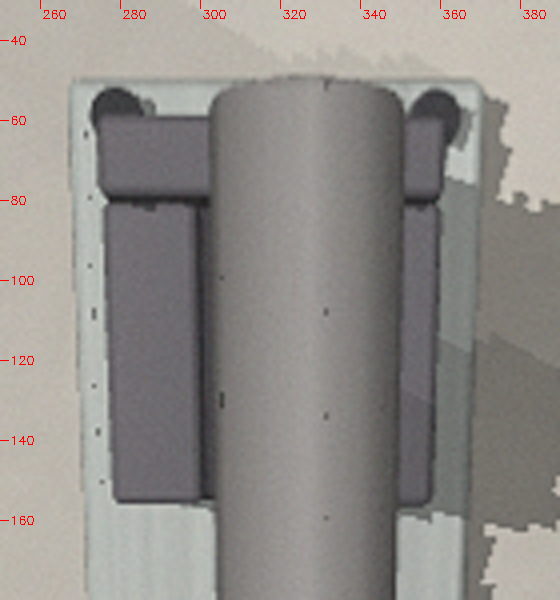

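```bash
python3 - <<'E'
from h import *
import pickle
w=pickle.load(open("k_wrist.pkl","rb"))
tcp=np.array([.5551,.2839,.1270]); zt=np.array([.9624,.2717,0]); xt=np.array([.2717,-.9624,0])
for s,h in((.0,.124),(.05,.124),(.0985,.1225)): print("rod axis px",proj(w,tcp*[1,1,0]+s*zt+[0,0,h]).round(1), "lat16", proj(w,tcp*[1,1,0]+s*zt+.008*xt+[0,0,h]).round(1))
ob=[((115,32,8),(267.5,50)),((115,-32,8),(370,50.5)),((54,10,40),(300,154.7)),((94,None,43),(None,78.5))]
def f(p):
    r=[]
    for P,uv in ob[:3]: r+=list(proj(w,pose(p[:3],P))[0]-uv)
    for y in(p[3],-p[3]):
        s=1 if y>0 else -1
        r.append(proj(w,pose(p[:3],(54,y,40)))[0][0]-(278.5 if s>0 else 358.2))
        r.append(proj(w,pose(p[:3],(54,y,40)))[0][1]-154.7)
        r.append(proj(w,pose(p[:3],(96,y,43)))[0][0]-(275.3 if s>0 else 360))
        r.append(proj(w,pose(p[:3],(94,y,43)))[0][1]-78.7)
    return np.array(r)
r=least_squares(f,[.5617,.291,.277,20],loss='soft_l1',x_scale=[.01,.01,.01,1]); print(r.x,f(r.x).round(1))
q=r.x
d=q[:2]-tcp[:2]; print("cradle centre rel TCP: along",d@zt[:2],"lat",d@xt[:2],"yaw diff",q[2]-np.arctan2(.2717,.9624))
E
```

```text
rod axis px [[326.1 329.8]] lat16 [[346.2 329.8]]
rod axis px [[326.2 206.1]] lat16 [[348.7 206.1]]
rod axis px [[326.4  55.2]] lat16 [[351.6  55.2]]
[ 0.56112968  0.29059063  0.27317927 22.53562175] [-1.5 -1.7  1.7 -1.9  0.6  1.   0.1  0.9 -0.4 -0.3 -0.7  1.2  0.3 -0. ]
cradle centre rel TCP: along 0.007620812976139739 lat -0.004800797493718727 yaw diff -0.0019748855430030687
```

The wrist view puts the rod (axis at column ≈326.5) 4.8 mm sideways from the cradle's centre line. It is parallel within 0.1° and about 1 mm off along the axis. I'll shift and lower to just above the nest walls for another check.

>>> {"method": "servo_tool", "body": {
  "commands": [
    [0,-0.25,0.5,-0.05,0],
    [0,-0.48,1.5,-0.1,0],
    [0,-0.48,3,-0.1,0],
    [0,-0.48,4.5,-0.1,0],
    [0,-0.48,5.7,-0.1,0],
    [0,-0.48,6.3,-0.1,0],
    [0,-0.48,6.4,-0.1,0],
    [0,-0.48,6.4,-0.1,0]
  ]
}}

```text
clock: 14.3
eef_pos: [0.5532, 0.2882, 0.0628]
tcp_rot: [0.563, -0.563, 0.427, -0.427]
wrist_force: [-0.7, 0.4, -2.9]
gripper_width: 0.166
```

```bash
python3 look.py l side; python3 look.py l scene; python3 look.py l wrist;python3 - <<'E'
from h import *
crop('pics/l_side.png','pics/l_side_c.png',180,270,190,130,4)
crop('pics/l_scene.png','pics/l_scene_c.png',250,280,160,100,5)
crop('pics/l_wrist.png','pics/l_wrist_c.png',240,30,180,150,4)
E
```

```text
14.3 eef [0.5532 0.2882 0.0628] F [-0.7  0.4 -2.9] grip 0.166
tool x [ 0.2693 -0.9631  0.    ] y [ 0.  0. -1.] z [0.9631 0.2693 0.    ]
station xy mm [ 27.4 228.5]
14.35 eef [0.5534 0.2884 0.0633] F [-0.  -0.3 -2.5] grip 0.163
tool x [ 2.693e-01 -9.631e-01 -2.000e-04] y [ 7.e-04  4.e-04 -1.e+00] z [9.631e-01 2.693e-01 7.000e-04]
station xy mm [ 27.6 228.7]
14.4 eef [0.5535 0.2884 0.0635] F [-0.3  0.2 -4.3] grip 0.163
tool x [ 2.694e-01 -9.630e-01 -3.000e-04] y [ 1.e-03  6.e-04 -1.e+00] z [0.963  0.2694 0.0011]
station xy mm [ 27.7 228.8]
```

View pics/l_side_c.png

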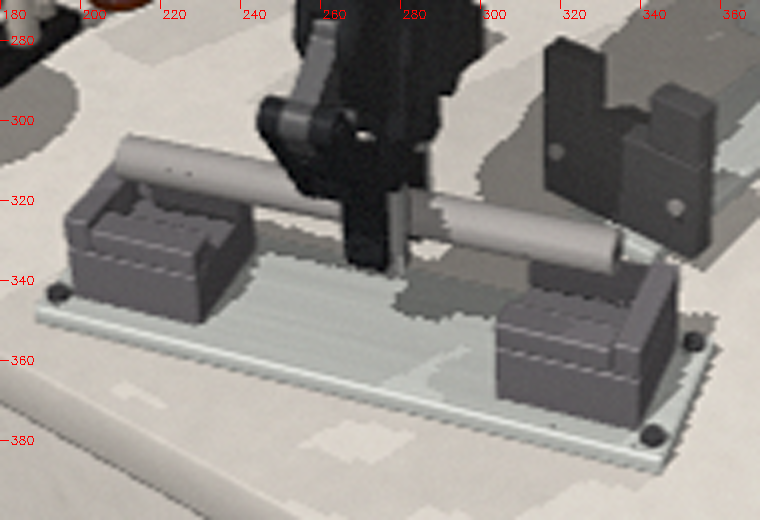

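View pics/l_scene_c.png

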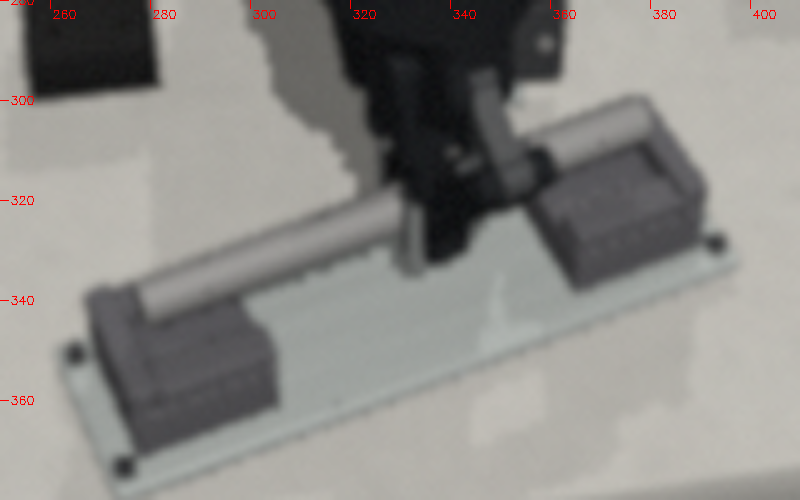

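View pics/l_wrist_c.png

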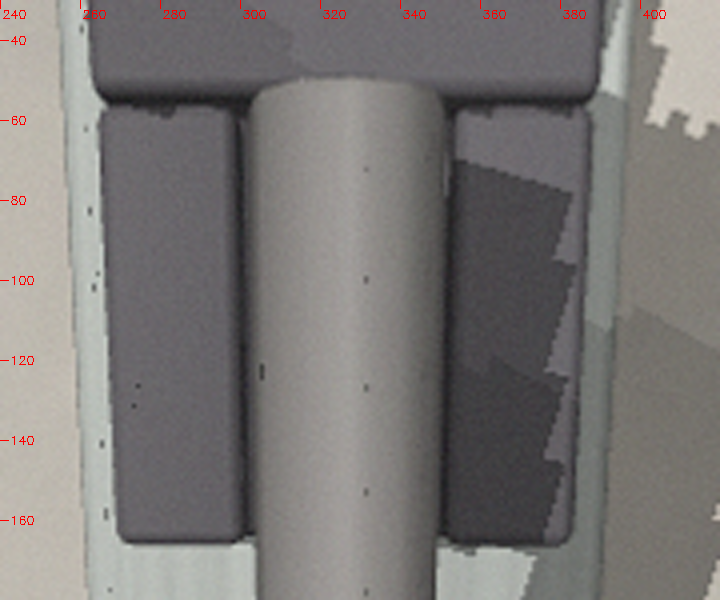

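```bash
python3 - <<'E'
from h import *
import pickle
w=pickle.load(open("l_wrist.pkl","rb"))
tcp=np.array([.5535,.2884,.0635]); zt=np.array([.963,.2694,0]); xt=np.array([.2694,-.963,0])
for n,uv,z in(("wall inner x=94",(326,55),.043),("nest end x=54",(326,165.5),.040),("tip top",(326,49.5),.067),("tip top",(326,49.5),.065)):
    P=onz(w,[uv],z)[0]; print(n,((P-tcp)@zt).round(4),((P-tcp)@xt).round(4))
E
```

```text
wall inner x=94 0.1013 -0.0001
nest end x=54 0.0621 -0.0001
tip top 0.0985 -0.0001
tip top 0.0989 -0.0001
```

The rod is centred between the pocket walls (300/352 against the rod at 304/349). Shifting it 1 mm back also centres it lengthwise. I'll lower into the pocket, slowing near the floor.

>>> {"method": "servo_tool", "body": {
  "commands": [
    [0,0.02,0.2,-0.1,0],
    [0,0.02,0.6,-0.1,0],
    [0,0.02,1.0,-0.1,0],
    [0,0.02,1.4,-0.1,0],
    [0,0.02,1.7,-0.1,0],
    [0,0.02,1.8,-0.1,0],
    [0,0.02,1.8,-0.1,0]
  ]
}}

```text
clock: 15.15
eef_pos: [0.552, 0.2877, 0.0446]
tcp_rot: [-0.563, 0.563, -0.427, 0.427]
wrist_force: [-0.2, 0.6, -2.6]
gripper_width: 0.166
```

>>> {"method": "servo_tool", "body": {
  "commands": [
    [0,0,0.1,0,0],
    [0,0,0.2,0,0],
    [0,0,0.2,0,0]
  ]
}}

```text
clock: 15.45
eef_pos: [0.5522, 0.2878, 0.0429]
tcp_rot: [0.563, -0.563, 0.427, -0.427]
wrist_force: [-0.7, -0.6, -1.4]
gripper_width: 0.166
```

>>> {"method": "servo_tool", "body": {
  "commands": [
    [0,0,0.1,0,0],
    [0,0,0.1,0,0]
  ]
}}

```text
clock: 15.65
eef_pos: [0.5522, 0.2878, 0.0421]
tcp_rot: [0.563, -0.563, 0.427, -0.427]
wrist_force: [-0.6, -1.6, 1.0]
gripper_width: 0.164
```

>>> {"method": "servo_tool", "body": {
  "commands": [
    [0,0,0.1,0,0],
    [0,0,0.1,0,0]
  ]
}}

```text
clock: 15.85
eef_pos: [0.5523, 0.2878, 0.042]
tcp_rot: [0.563, -0.563, 0.427, -0.427]
wrist_force: [-5.5, -2.1, 10.5]
gripper_width: 0.163
```

```bash
python3 look.py m side; python3 look.py m scene; python3 look.py m wrist;python3 - <<'E'
from h import *
crop('pics/m_side.png','pics/m_side_c.png',180,270,190,130,4)
crop('pics/m_scene.png','pics/m_scene_c.png',250,280,160,100,5)
crop('pics/m_wrist.png','pics/m_wrist_c.png',240,30,180,150,4)
E
```

```text
15.85 eef [0.5523 0.2878 0.042 ] F [-5.5 -2.1 10.5] grip 0.163
tool x [ 2.693e-01 -9.631e-01 -3.000e-04] y [ 3.e-04  4.e-04 -1.e+00] z [9.631e-01 2.693e-01 4.000e-04]
station xy mm [ 26.5 228.1]
15.9 eef [0.5523 0.2879 0.042 ] F [-5.5 -2.6 10.6] grip 0.163
tool x [ 2.693e-01 -9.631e-01 -3.000e-04] y [ 4.e-04  4.e-04 -1.e+00] z [9.631e-01 2.693e-01 5.000e-04]
station xy mm [ 26.5 228.1]
15.95 eef [0.5522 0.2879 0.042 ] F [-5.5 -2.9  9.9] grip 0.168
tool x [ 2.693e-01 -9.631e-01 -3.000e-04] y [ 4.e-04  4.e-04 -1.e+00] z [9.631e-01 2.693e-01 5.000e-04]
station xy mm [ 26.5 228.1]
```

View pics/m_side_c.png

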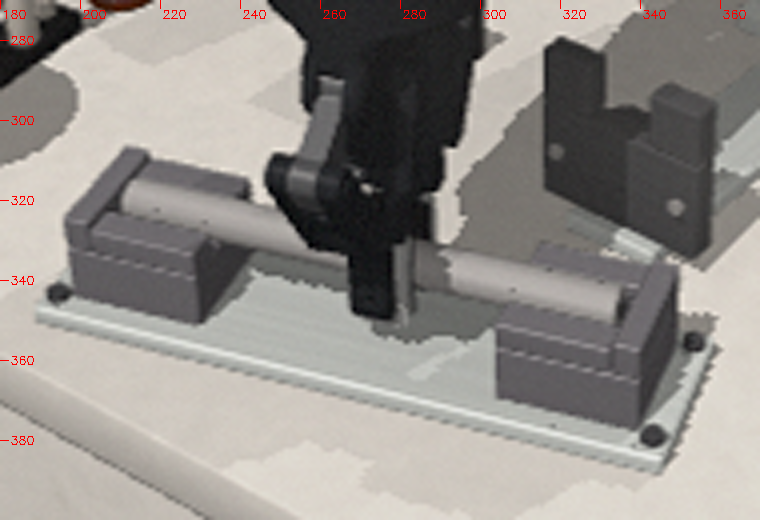

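View pics/m_scene_c.png

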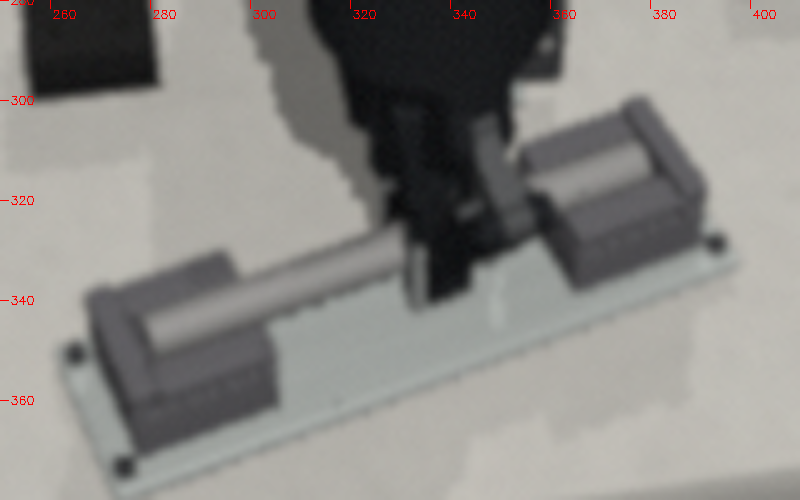

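View pics/m_wrist_c.png

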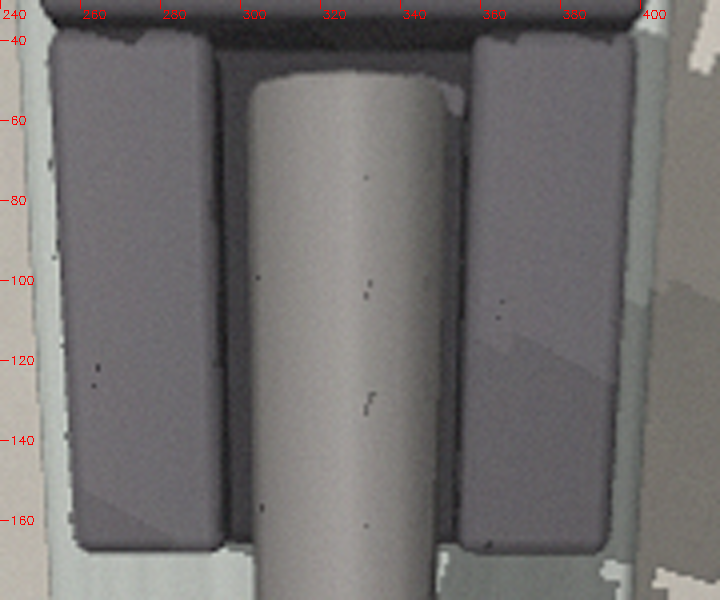

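>>> {"method": "servo_tool", "body": {
  "commands": [
    [0,0,0.1,0,0],
    [0,0,0.1,0,0]
  ]
}}

```text
clock: 16.2
eef_pos: [0.5523, 0.2878, 0.0419]
tcp_rot: [0.564, -0.563, 0.427, -0.427]
wrist_force: [-9.5, -4.3, 19.4]
gripper_width: 0.166
```

```bash
python3 - <<'E'
from cell import robot
import numpy as np
o=robot.get_obs(); 
from h import rot
T=rot(o["tcp_rot"]); print(o["wrist_force"],o["ft_torque"],"tool frame F",(T.T@o["wrist_force"]).round(2),"M",(T.T@o["ft_torque"]).round(3))
E
```

```text
[-9.52067874 -4.26032176 19.43459149] [-0.88363942  1.66269159 -0.08336851] tool frame F [  1.53 -19.44 -10.31] M [-1.839  0.084 -0.403]
```

The force is about 20 N with no further travel, so the rod is on the pocket floor. I'll ease the pressure off and open slowly.

>>> {"method": "servo_tool", "body": {
  "commands": [
    [0,0,-0.1,0,0],
    [0,0,-0.15,0,0],
    [0,0,-0.15,0,0]
  ]
}}

```text
clock: 16.5
eef_pos: [0.5522, 0.2878, 0.042]
tcp_rot: [0.563, -0.563, 0.427, -0.427]
wrist_force: [-3.7, -2.1, 7.8]
gripper_width: 0.164
```

```bash
python3 - <<'E'
from cell import robot
from h import rot
o=robot.get_obs(); 
T=rot(o["tcp_rot"]); print(o["eef_pos"],"tool frame F",(T.T@o["wrist_force"]).round(2),"M",(T.T@o["ft_torque"]).round(3))
E
```

```text
[0.552245   0.28783746 0.04201959] tool frame F [ 1.03 -7.76 -4.17] M [-0.796  0.026 -0.187]
```

>>> {"method": "servo_tool", "body": {
  "commands": [
    [0.19,0,-0.05,0,0],
    [0.21,0,-0.05,0,0],
    [0.24,0,-0.05,0,0],
    [0.3,0,-0.05,0,0],
    [0.4,0,-0.05,0,0],
    [0.5,0,-0.05,0,0],
    [0.5,0,-0.05,0,0]
  ]
}}

```text
clock: 17.2
eef_pos: [0.5521, 0.2877, 0.0418]
tcp_rot: [-0.563, 0.563, -0.427, 0.427]
wrist_force: [-0.1, 0.0, -0.5]
gripper_width: 0.501
```

```bash
python3 look.py n side; python3 look.py n wrist;python3 - <<'E'
from h import *
crop('pics/n_side.png','pics/n_side_c.png',180,270,190,130,4)
crop('pics/n_wrist.png','pics/n_wrist_c.png',230,30,200,150,4)
E
```

```text
17.2 eef [0.5521 0.2877 0.0418] F [-0.1  0.  -0.5] grip 0.501
tool x [ 0.2693 -0.963   0.    ] y [-0. -0. -1.] z [ 0.963   0.2693 -0.    ]
station xy mm [ 26.4 228. ]
17.25 eef [0.5521 0.2877 0.0418] F [0.5 1.4 0.2] grip 0.499
tool x [ 0.2694 -0.963  -0.    ] y [-0.  0. -1.] z [ 0.963   0.2694 -0.    ]
station xy mm [ 26.3 228. ]
```

View pics/n_side_c.png

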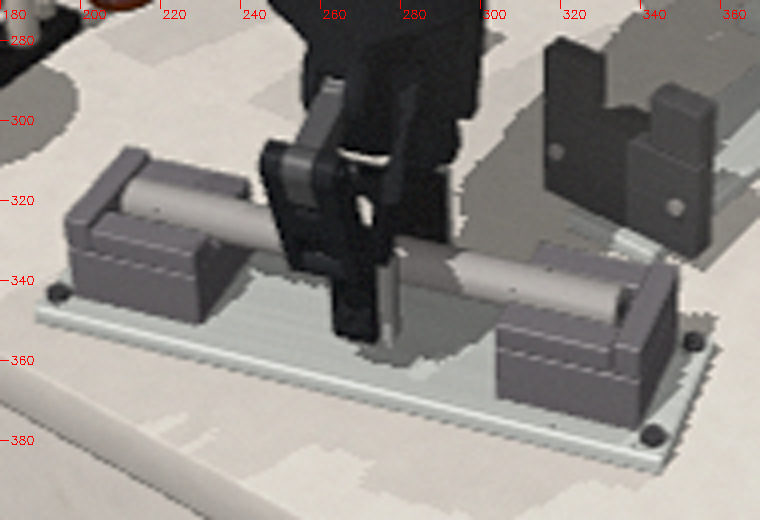

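View pics/n_wrist.png

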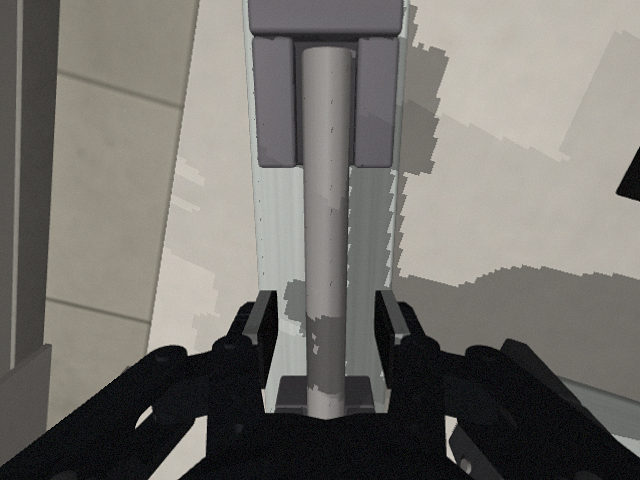

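The rod is released and did not visibly move; the fingers stand clear on both sides. I'll retreat straight up.

>>> {"method": "servo_tool", "body": {
  "commands": [
    [0.5,0,-0.5,0,0],
    [0.5,0,-1.5,0,0],
    [0.5,0,-3.5,0,0],
    [0.5,0,-6,0,0],
    [0.5,0,-9,0,0],
    [0.5,0,-12,0,0],
    [0.5,0,-14,0,0],
    [0.5,0,-14,0,0]
  ]
}}

```text
clock: 18.1
eef_pos: [0.5537, 0.2886, 0.1864]
tcp_rot: [0.565, -0.561, 0.427, -0.428]
wrist_force: [0.3, -0.3, 0.2]
gripper_width: 0.501
```

>>> {"method": "servo_tool", "body": {
  "commands": [
    [0.5,0,-1,-2,0],
    [0.5,0,-3,-5,0],
    [0.5,0,-5,-8,0],
    [0.5,0,-6,-10,0],
    [0.5,0,-6,-10,0],
    [0.5,0,-6,-10,0]
  ]
}}

```text
clock: 18.7
eef_pos: [0.4559, 0.2608, 0.2421]
tcp_rot: [0.564, -0.563, 0.427, -0.427]
wrist_force: [0.2, -0.6, -0.3]
gripper_width: 0.499
```

```bash
python3 look.py o side; python3 look.py o scene; python3 look.py o wrist;python3 - <<'E'
from h import *
crop('pics/o_side.png','pics/o_side_c.png',180,270,190,130,4)
crop('pics/o_scene.png','pics/o_scene_c.png',250,280,160,100,5)
E
```

```text
18.7 eef [0.4559 0.2608 0.2421] F [ 0.2 -0.6 -0.3] grip 0.499
tool x [ 2.696e-01 -9.630e-01 -3.000e-04] y [ 8.e-04  6.e-04 -1.e+00] z [9.630e-01 2.696e-01 9.000e-04]
station xy mm [-68.1 195.6]
18.75 eef [0.456  0.2607 0.2415] F [-0.6 -0.2 -1.4] grip 0.5
tool x [ 2.693e-01 -9.631e-01  1.000e-04] y [-1.e-04 -1.e-04 -1.e+00] z [ 9.631e-01  2.693e-01 -1.000e-04]
station xy mm [-67.9 195.5]
18.8 eef [0.4561 0.2607 0.2412] F [-0.5 -0.4  0.1] grip 0.504
tool x [ 2.690e-01 -9.631e-01  4.000e-04] y [-6.e-04 -5.e-04 -1.e+00] z [ 9.631e-01  2.690e-01 -7.000e-04]
station xy mm [-67.9 195.4]
```

View pics/o_side_c.png

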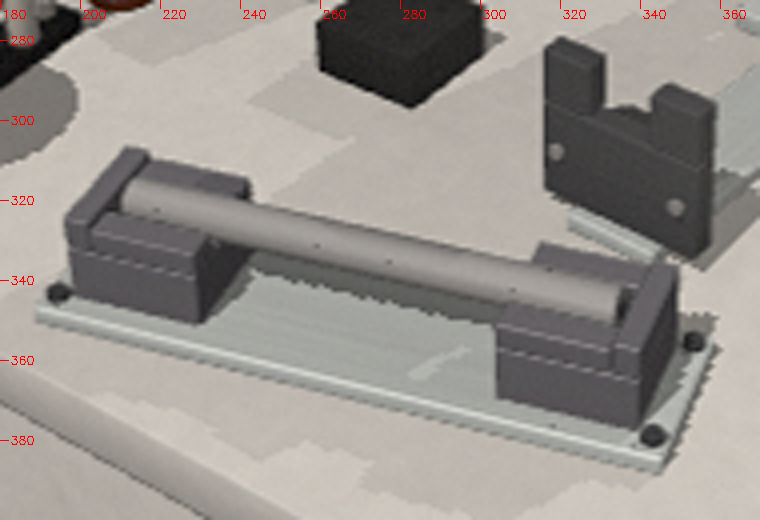

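View pics/o_scene_c.png

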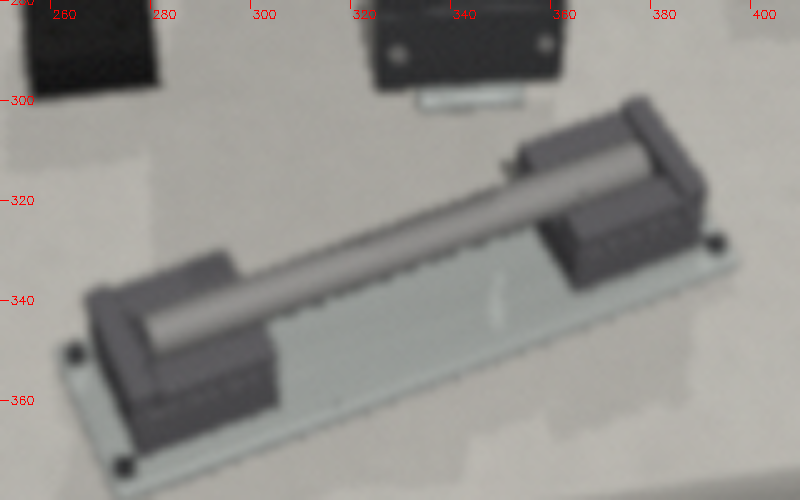

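View pics/o_wrist.png

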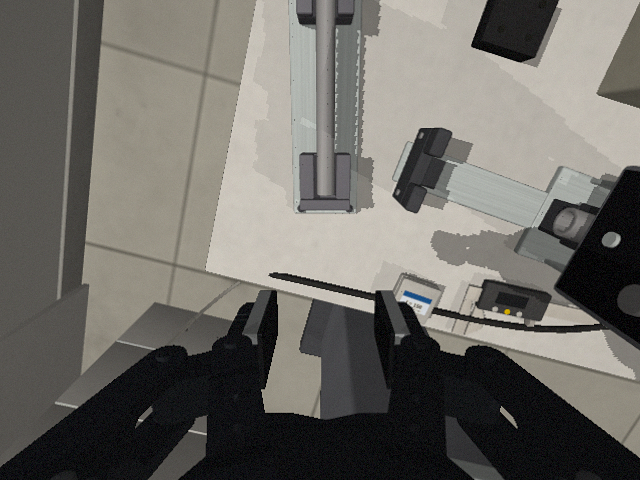

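View pics/o_scene.png

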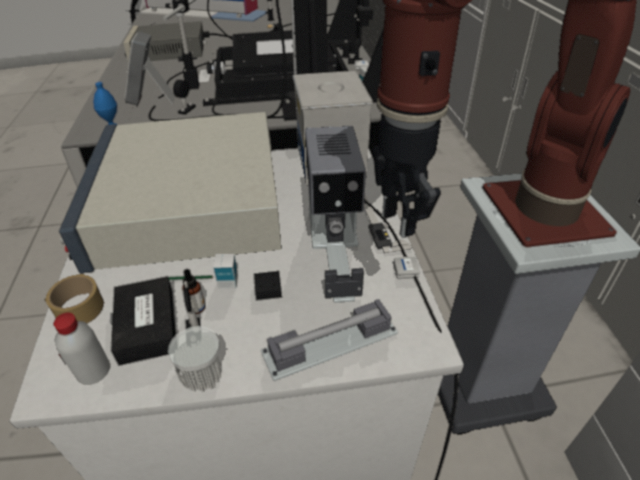

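The rod lies in both nests and the riser and boxes stand where they started. To confirm it is seated and level, I'll overlay a seated-rod model fitted to the cradle in the same pictures.

```bash
python3 - <<'E'
from h import *
import pickle
sd=pickle.load(open("o_side.pkl","rb"));sc=pickle.load(open("o_scene.pkl","rb"))
# side-only cradle fit (base corners, nest corners incl. half-width ~22.5)
def S(x,y): return (180+x/4,270+y/4)
def C(x,y): return (250+x/5,280+y/5)
os_=[(sd,(115,32,8),S(37,310)),(sd,(-115,32,8),S(660,463)),(sd,(-115,-32,8),S(716,345)),(sd,(54,22.5,40),S(200,252)),(sd,(-54,22.5,40),S(498,325)),(sd,(-104,22.5,43),S(640,350)),(sd,(104,22.5,43),S(68,220))]
oc=[(sc,(-115,32,8),C(738,262)),(sc,(115,-32,8),C(60,347)),(sc,(-54,22.5,40),C(580,238)),(sc,(54,22.5,40),C(275,345)),(sc,(-104,22.5,43),C(703,195))]
for n,c,o in(("side",sd,os_),("scene",sc,oc)):
    q,r=fit(o,[.561,.29,.275]); print(n,q.round(4),r.round(1).tolist())
    im=cv2.imread(f"pics/o_{n}.png")
    d=c["origin"]-np.array([q[0],q[1],.038]); 
    # rod silhouette for seated rod
    ax=np.array([np.cos(q[2]),np.sin(q[2]),0])
    for off,col in((0,(0,255,0)),):
        for s in(-.0895,.0895):
            P=[np.array([q[0],q[1],.038])+ax*s+.008*np.cos(t)*np.array([0,0,1])+.008*np.sin(t)*np.array([-ax[1],ax[0],0]) for t in np.linspace(0,2*np.pi,40)]
            cv2.polylines(im,[np.round(proj(c,P)*16).astype(np.int32)],True,col,1,cv2.LINE_AA,4)
        perp=np.cross(ax,d/np.linalg.norm(d)); perp/=np.linalg.norm(perp)
        for sg in(1,-1):
            P=[np.array([q[0],q[1],.038])+ax*s+sg*.008*perp for s in(-.0895,.0895)]
            u=np.round(proj(c,P)*16).astype(int); cv2.line(im,tuple(map(int,u[0])),tuple(map(int,u[1])),col,1,cv2.LINE_AA,4)
    draw(im,c,q,CR[0],(0,255,255))
    cv2.imwrite(f"pics/o_{n}_ov.png",im)
crop('pics/o_side_ov.png','pics/o_side_ovc.png',180,290,190,110,4)
crop('pics/o_scene_ov.png','pics/o_scene_ovc.png',250,290,160,90,5)
E
```

```text
side [0.5589 0.2909 0.2587] [[-0.5, -1.3], [1.2, 0.4], [1.3, -1.5], [-0.9, 0.4], [-0.7, 0.1], [0.8, 0.9], [-0.6, -1.1]]
scene [0.5609 0.2931 0.2602] [[0.9, -0.2], [-2.3, -0.5], [-0.5, 0.5], [-0.1, 1.1], [1.4, -1.7]]
```

View pics/o_side_ovc.png

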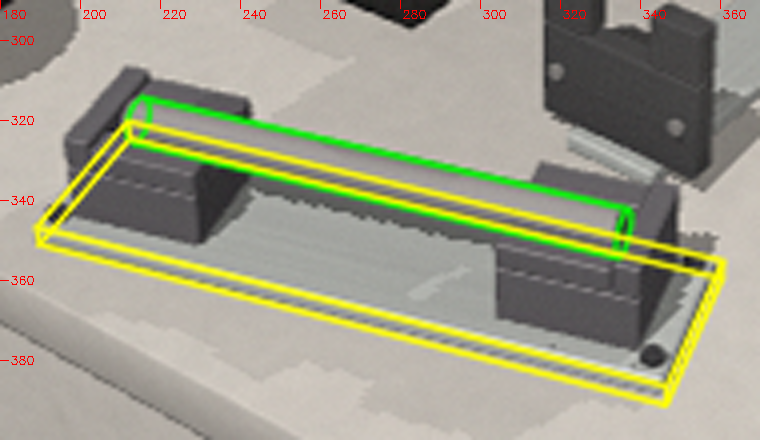

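View pics/o_scene_ovc.png

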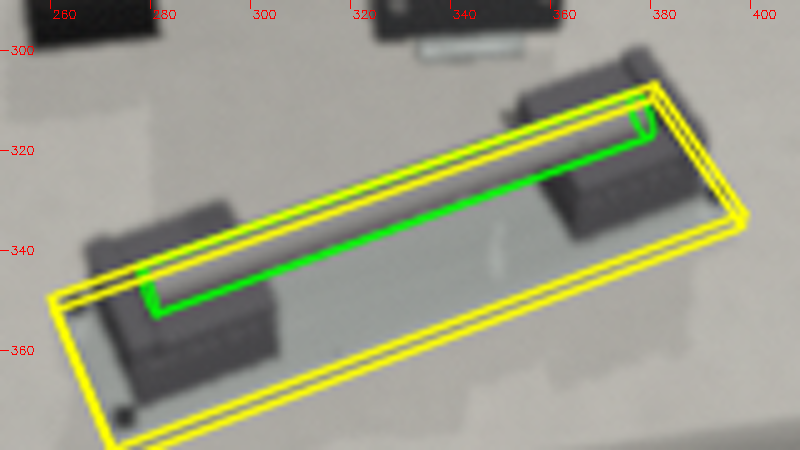

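The seated-level model lines up with the rod to about 1 px at both ends in the side picture, and both end walls show gaps. Handing in.

```bash
python3 - <<'E'
from cell import robot
print(robot.close_job()); print(robot.get_obs()["clock"])
E
```

```text
the job is handed in; nothing more can be done
None
the job is handed in; nothing more can be done
```

The rod is out of the tube and lies in the cradle pocket. I handed the job in at about 18.8 s of the 45 s allowed.

**How it was done**
- **First grip:** the interface could not lean the hand. The rod reached about 36 mm past the unit's edge, so I took it upright with a 7–8 mm grip. The gripper body rested lightly against the unit, at about 5 N.
- **Drawing out:** I pulled it out in four grips, always stopping before the yoke ramp.
- **Laying down:** I lifted it out of the yoke and turned it to the cradle's axis. I lowered it until the floor took the load, pressing up to about 20 N on the rod, eased to about 8 N, then opened slowly.

**What the last checks showed**
- **Seating:** in the wrist views the rod lies between the side walls at both ends. In the side view a model of a seated, level rod matches it to about 1 px (roughly 1.5 mm).
- **Release:** the rod did not visibly move when I let go, and the hand ended clear of everything.
- **Bystanders:** the riser, lens box and carton look unmoved in the pictures; I did not measure them.

**What disagreed**
- **Camera offset:** the fixed cameras and the wrist camera differed by up to about 5 mm sideways. I placed the rod by the wrist view.
- **Rod tilt:** before lowering, the rod looked tilted by about 1° in the grip. The force readings could not show for certain that both ends touched the floor before I opened, so one end may have settled 2–3 mm on release.

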